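Press a badge shell and keep the press held shut

TASK

Work the badge press: set the loose metal shell, open side down, over the raised pad of the lower die so that it sits fully down and level, let go of it, and slide the die carriage all the way home under the ram. Then pull the press lever down to level, where its cam is at its highest lift and the ram at its lowest (beyond level the ram lifts again), and finish still holding the lever there so that the shell stays pressed. Leave the other things on the table where they are.

Things in the scene. Friction and masses are not known exactly. Their poses are not given: they have to be found in the camera images.
- press: Badge press, fixed on the table. Origin on the table under the vertical ram axis; x points away from the lever's side (the lever swings in the x-z plane, over -x), y from the ram towards the loading side, z up. Black base 145 mm (x) by 300 mm (y -75 to +225), 12 mm thick; two 16 mm posts at x +-60 mm carry a crossbar along x (150 by 32 mm, 120 to 150 mm up; post nuts to 158 mm).
- carriage (a joint): Die carriage on the base's rails, m: 0 = fully out at the loading side (lower die 120 mm from the ram axis along press +y), 0.120 = home against its stop, die under the ram. It grows as the carriage moves along press -y. Slides with about 2 N of friction and stays where it is left.
- die_top (a point): Centre of the flat top of the lower die's raised pad, on the carriage, 50.5 mm above the table. The pad is 43.6 mm across, its top 4 mm tapers to 37 mm, and stands 14 mm above the die's 62 mm shoulder.
- slide_knob (a point): Grasp point on the black upright knob of the carriage, 50 mm above the table and 95 mm from the die centre along press +y. The knob is a round post 18 mm across whose straight part runs from 28.5 to 60.5 mm above the table, its tip at 62.5 mm; the carriage plate's top is at 22.5 mm.
- lever_angle (a joint): Press lever, rad: 0 = up at rest, 57 degrees above level; grows as it is pulled down; 1.0 = level, pointing along press -x: highest lift of the cam, ram at its lowest. Past 1.0 the ram lifts again; stop at 1.35. A return spring lifts it when let go: about 0.35 N m at rest, 1.0 N m at level (7 N at the grip).
- axle (a point): Centre of the lever's axle, 135 mm above the table on the ram axis; the axle lies along press y.
- grip_mid (a point): Point on the centre line of the lever's grip, 150 mm from the axle; moves with the lever.
- lever: The lever: two steel fork arms with the cam discs at the axle, ending in a black round grip 24 mm thick, 78 mm long, its axis pointing straight out from the axle, from 112 to 190 mm from it. Origin on the axle; axes as the press's when the lever is up, then turning with it.
- pressure_pad: White sprung pad, 45 mm across, under the upper die; it meets the shell as the ram comes down and yields up to 4.5 mm with 5 to 9 N. Origin as the press's (on the ram axis at table height with the lever up).
- shell: The loose badge shell: shallow bare metal cap, 50 mm across, 8 mm high, closed top slightly bevelled at its edge, open below (wall and top 2 mm thick, 46 mm bore, 6 mm deep), about 15 g, lying open side down on the table. Origin in the centre of its lower edge, z up. Seated on the die its origin lies 6 mm below die_top.
- parts_tub: Bystander: clear tub 110 by 85 by 45 mm with flat discs, origin under its centre.
- badge_big: Bystander: large white finished badge, 75 mm across, 9 mm high, origin under its centre.
- pin_back: Bystander: flat metal badge back 42 mm across, 4 mm thick with a pin bar on top, origin under its centre.
- disc_cutter: Bystander: hand cutter with grey 60 mm foot and wooden knob, 68 mm high, origin under its centre.
- ram (a joint): Ram travel, m: 0 = up, grows downwards to 0.0074 with the lever level; driven by the lever's cams. The ram is a crosshead on the posts (70 mm wide in press y, 86 to 106 mm above the table when up) with the 60 mm round upper die below it; when up, its white pad ends 57 mm above the table.
There are look-alikes about, which are no part of the job. What is shaped like the shell but black, blue or brown is not meant.

How it is judged:
On the way, in this order (a step that is already met when the one before it is completed fails the run):
1. the shell sits fully down and level on the lower die, let go (z of shell in the frame of die_top below -0.0045 m and horizontal distance between shell and die_top below 0.004 m and angle between shell's own z axis and vertical below 0.06 rad and contact force between the fingers and shell below 0.05 N), for 0.2 s.
2. the carriage is home under the ram with the shell still seated (value of joint carriage above 0.116 m and z of shell in the frame of die_top below -0.0045 m), for 0.2 s.
3. the lever is at the cam's highest lift, pressing the shell (value of joint lever_angle between 0.85 and 1.15 rad and contact force between pressure_pad and shell above 3 N), for 0.3 s.
At the end, for the whole second after the job is handed in: The robot still holds the lever (over 1 N), at rest, level within 0.15 rad; the carriage is home within 4 mm; the shell is seated on the die (over 4.5 mm below the pad top, within 4 mm of its centre, level within 0.06 rad) and pressed by the white pad with over 3 N (all of step 2 and all of step 3 and velocity of joint lever_angle between -0.1 and 0.1 rad/s and contact force between any of the fingers, the arm and lever above 1 N and horizontal distance between shell and die_top below 0.004 m and angle between shell's own z axis and vertical below 0.06 rad); the arm keeps its last pose, push and grip.
It fails at once if a bystander is moved more than 30 mm (distance of any of parts_tub, badge_big, pin_back, disc_cutter from where it was at the start of the episode above 0.03 m).
It also fails if it takes over 61 s, if anything falls off the work surface, if the arm or the gripper's body presses on something with over 40 N, if the wrist force passes 120 N, or if a joint passes its speed limit or range.

ROBOT

A 7-joint arm with a two-finger parallel gripper is mounted at the origin on the work surface. World frame = base frame: x ahead of the robot, y to its left, z up, the work surface at z = 0. Lengths are in m, angles in rad, forces in N, time in s.
With the tool pointing down it reaches from about 0.35 to 0.9 m from the base axis. Payload 19.9 kg.
Tool frame: the origin (TCP) lies midway between the tips of the shut fingers; the grasp point (between the pads) lies hold_point_z behind it (hold_point_z is the distance from the TCP to the grasp point, in m); z points along the fingers, y is the direction in which the jaws open and shut (so a half turn about z gives the same grasp; the last joint's range is limited). The gripper opens to 85 mm and grips with 20 to 120 N. Pads are 22 mm wide; open, the fingers measure 114 mm over their backs; the gripper's body (76 mm by 85 mm) begins 54 mm behind the grasp point. The pads swing forward as they close: fully open they stand 13 mm farther back than shut.
Start: joints at [1.143, 0.417, -0.01, 1.614, 0.005, 1.111, -0.053], TCP at [0.235, -0.579, 0.231] pointing down, gripper open.
Joint ranges: [-2.81, 2.81], [-0.39, 2.02], [-1.27, 1.25], [0.06, 2.57], [-1.19, 4.33], [0.19, 2], [-2.82, 2.82]. Speed limits (rad/s): [1.89, 1.89, 2.39, 2.39, 3.01, 3.01, 3.01].

INTERFACE

Orientations are given as a unit quaternion [w, x, y, z].
In Python, from bench import sense, camera, finish_job, silhouettes, place_of, hold_point_z gives the robot as it stands.
- The arm moves only by the tool step_arm, never from a script. Its argument "deltas" is a list of rows, each an object with "grip": the finger opening in cm, from 0 to 8.54; "dp": the shift along the tool's x, y, z in cm, a list of three; "delta_rot": the turn, a rotation vector about the tool's x, y, z in degrees, a list of three. A call has 1 to 10 rows; each row is the pose to reach, as a shift and turn from the pose commanded when the call began, along the tool's axes at that moment; what a row does not reach only later rows make up. A row lasts 1/8 s, in which the tool goes at most 62.5 mm and 10.7 degrees, less where a joint would pass 70% of its speed; a pose out of reach is approached as far as the arm can. A call with a gripper value outside its range is refused whole. The fingers move at their own pace and stop on an object; "force" is the grip in N (left out, the last holds). Time passes only in rows, so rows that repeat a pose let the fingers close. It gives the time, the measured TCP pose, the force and the opening at its end, in the units of the state.
- sense(): the state, without advancing time (a new reading comes with each control period).
- camera(name): name is "scene" or "side" or "wrist"; returns a dict with "pixels" (420x560x3 uint8, red, green, blue), "fov_y" (degrees; the focal length in pixels is half the picture's height over the tangent of half this angle, whatever the lens; pixels are square), "cx", "cy" (the principal point, pixels), "camera_from_world" (4x4, takes a point from world to camera coordinates); the wrist camera has in their place "T_tool_cam" (4x4, takes a point from camera to tool coordinates, whose origin is the TCP and whose axes are the flange's). Camera axes: x right, y down, z forward; pixel columns grow to the right and rows downward; lengths in m; the calibration is good to about 2 mm. The wrist camera is an equidistant fisheye: a pixel r from the principal point sees the ray r / f radians off the axis. A picture is of the moment at which its call begins: read the wrist's pose just before it. There is no depth.
- finish_job(): hands the job in, once; it reports no verdict.
Trained networks look in a picture, given as the dict that the camera call returned (one of the last four; its "shot" number tells which), for a name from the list of things; names that differ only in an ending like _2 or _b are one class to them, and where a whole thing is asked for, a point or a joint stands for the part that bears it (a point fixed in the world has none). Each returns a list of dicts, best first, with "p" (0 to 1); they miss things now and then, are a little off and sometimes report something else, mostly with a low value. They report only what shows in the picture. A call takes as long as a camera call. They do not tell look-alikes from the thing itself.
- silhouettes(picture, label): "pixels" (420x560 bool, what is visible of it).
- place_of(picture, label): "centre" ([x, y, z] in m, in the coordinates of the camera as it stood for that picture, good to about 4 mm: a listed point, or the origin of a listed thing).
The state is a dict: "time_s": time; "qpos": joint angles; "qvel": joint speeds; "joint_torque": joint torques, N m; "ee_pos": TCP position; "eef_rot": TCP orientation; "wrist_force": force on the tool from outside, world axes, zero at the start; "wrist_torque": the same for the moment, N m; "opening": finger opening in m.
Only numpy, scipy, OpenCV 4.12 (cv2) and the standard library are available. Lean on these libraries where they do the work, as an engineer would, in place of code of your own. Each camera call takes 0.05 s, during which the arm holds its last target.

## Working session

There is one attempt and no reset: what is moved stays moved. The work goes in short steps, Python scripts to look and compute and a tool call to move; the robot and the scene stay as the last step left them, time stands still between calls to the robot, and variables do not carry over. Pictures are saved under pics/ and viewed, and the job is handed in when it is done.

Besides the shell and the picture viewer there is one more tool, called after "Emit:" as name(argument=value, ...) on one line, values as JSON. step_arm: Moves the arm, as the interface text tells. Its arguments: {"type":"object","properties":{"deltas":{"type":"array"},"force":{"type":"number"}},"required":["deltas"]}

```bash
mkdir -p pics; ls; cat > h.py <<'E'
import numpy as np, cv2
from bench import sense, camera, finish_job, silhouettes, place_of, hold_point_z
from scipy.spatial.transform import Rotation as R
def save(p,n): cv2.imwrite(f'pics/{n}.png', cv2.cvtColor(p['pixels'],cv2.COLOR_RGB2BGR))
def tool():
    s=sense(); q=s['eef_rot']; T=np.eye(4); T[:3,:3]=R.from_quat([q[1],q[2],q[3],q[0]]).as_matrix(); T[:3,3]=s['ee_pos']; return T
def w_from_c(p,T=None):
    if 'camera_from_world' in p: return np.linalg.inv(np.array(p['camera_from_world']))
    return T@np.array(p['T_tool_cam'])
def place(p,l,T=None):
    W=w_from_c(p,T); return [(round(d['p'],2),np.round(W[:3,:3]@np.array(d['centre'])+W[:3,3],4)) for d in place_of(p,l)]
E
python3 - <<'E'
from h import *
s=sense(); print(s, hold_point_z if not callable(hold_point_z) else hold_point_z())
for n in ['scene','side','wrist']:
    T=tool(); p=camera(n); save(p,n+'0'); print(n,np.round(w_from_c(p,T),3).tolist(),p['fov_y'])
    for l in ['press','die_top','slide_knob','axle','grip_mid','shell','parts_tub','badge_big','pin_back','disc_cutter']:
        print(l,place(p,l,T)[:4])
E
```

```text
pics
{'time_s': 0.0, 'qpos': array([ 1.14350458,  0.41800331, -0.01032852,  1.61420204,  0.00467939,
        1.11068839, -0.05301459]), 'qvel': array([-8.83200638e-04,  6.46268318e-04,  4.55215719e-05, -1.66232733e-04,
       -1.31404235e-03, -1.65685428e-03, -5.94316129e-04]), 'joint_torque': array([ 9.79244555e-05, -8.64424038e+01,  6.78605475e-01, -4.34889400e+01,
        1.91568694e-02,  7.29341089e-03,  1.04295568e-04]), 'ee_pos': array([ 0.23505565, -0.57872411,  0.23063013]), 'eef_rot': array([-6.19565996e-04,  9.81452245e-01,  1.91705720e-01, -1.54185673e-04]), 'wrist_force': array([-0.00738847,  0.00609897, -0.54285962]), 'wrist_torque': array([0.02944825, 0.01451645, 0.036967  ]), 'opening': 0.0855654079685682} 0.0187
scene [[-0.776, 0.437, -0.455, 1.083], [0.631, 0.527, -0.57, 0.706], [-0.009, -0.729, -0.684, 1.027], [0.0, 0.0, 0.0, 1.0]] 56.62726003037624
press [(0.86, array([ 0.6159, -0.1575,  0.0016]))]
die_top [(0.62, array([ 0.6062, -0.0505,  0.0527]))]
slide_knob [(0.87, array([0.5957, 0.0454, 0.0489])), (0.4, array([ 0.6068, -0.0456,  0.054 ]))]
axle [(0.67, array([
[... 945 characters left out ...]
, -0.1651,  0.2681]))]
shell [(0.87, array([ 0.5166,  0.2632, -0.0031])), (0.84, array([ 0.5034,  0.438 , -0.0019])), (0.68, array([5.186e-01, 3.513e-01, 1.000e-04])), (0.56, array([ 0.4314,  0.3852, -0.0009]))]
parts_tub [(0.65, array([ 0.6105, -0.4303,  0.0015]))]
badge_big [(0.84, array([ 4.258e-01, -3.163e-01, -4.000e-04]))]
pin_back [(0.65, array([ 0.3434,  0.1061, -0.0008]))]
disc_cutter [(0.82, array([ 0.6511,  0.3263, -0.001 ]))]
wrist [[0.377, -0.888, -0.265, 0.304], [-0.926, -0.361, -0.107, -0.551], [-0.0, 0.285, -0.958, 0.373], [0.0, 0.0, 0.0, 1.0]] 65.70646984690485
press []
die_top []
slide_knob []
axle []
grip_mid []
shell []
parts_tub []
badge_big []
pin_back []
disc_cutter []
```

View pics/scene0.png

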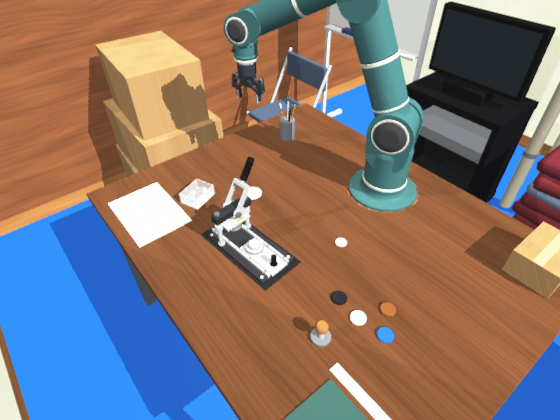

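View pics/side0.png

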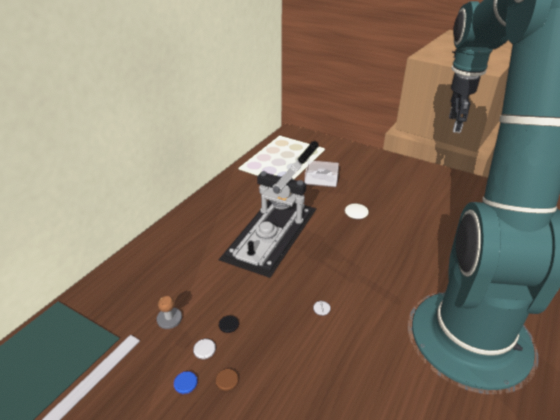

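View pics/wrist0.png

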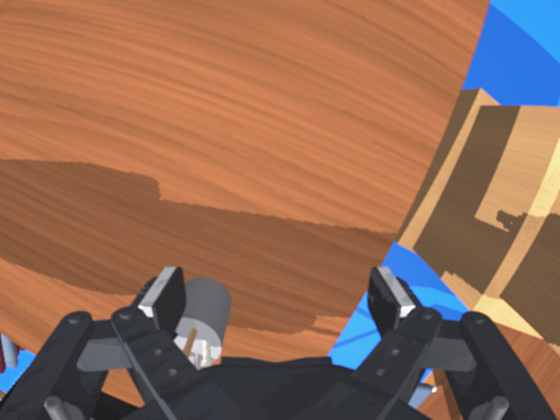

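The metal shell is the white or light one: scene (358,318), side (204,349), world about (0.519, 0.354). The other three shell shapes are black, brown and blue. The lever stands up over press -x, on the robot side. I'll move above the shell now.

```bash
cat >> h.py <<'E'
def rel(pos, yang=None, tilt=None):
    """delta row for vertical tool at pos with tool y at world angle yang(deg)"""
    T=tool(); d=T[:3,:3].T@(np.array(pos)-T[:3,3])*100
    out=[np.round(d,2)]
    if yang is not None:
        a=np.radians(yang); y=np.array([np.cos(a),np.sin(a),0]); z=np.array([0,0,-1.]); x=np.cross(y,z)
        G=np.c_[x,y,z]; out.append(np.round(R.from_matrix(T[:3,:3].T@G).as_rotvec(degrees=True),2))
    return out
E
python3 - <<'E'
from h import *
print(tool().round(3)); print(rel([0.519,0.354,0.15],45), rel([0.4,-0.1,0.23],-15))
E
```

```text
[[ 0.927  0.376 -0.     0.235]
 [ 0.376 -0.927  0.    -0.579]
 [-0.    -0.    -1.     0.231]
 [ 0.     0.     0.     1.   ]]
[array([ 61.41, -75.77,   8.13]), array([  -0. ,   -0. , -112.9])] [array([ 33.3 , -38.18,   0.13]), array([ -0. ,  -0. , -52.9])]
```

Emit:
step_arm(deltas=[{"grip":8.5,"dp":[4,-4.5,0],"delta_rot":[0,0,-6]},{"grip":8.5,"dp":[8,-9,0],"delta_rot":[0,0,-13]},{"grip":8.5,"dp":[12,-13.5,0],"delta_rot":[0,0,-20]},{"grip":8.5,"dp":[16,-18,0],"delta_rot":[0,0,-26]},{"grip":8.5,"dp":[20,-22.5,0],"delta_rot":[0,0,-32]},{"grip":8.5,"dp":[24,-27,0],"delta_rot":[0,0,-38]},{"grip":8.5,"dp":[28,-31.5,0],"delta_rot":[0,0,-44]},{"grip":8.5,"dp":[33,-38,0],"delta_rot":[0,0,-53]}])

```text
time_s: 2.65
ee_pos: [0.3932, -0.1198, 0.2316]
eef_rot: [0.0, 0.792, 0.611, 0.0]
wrist_force: [1.0, -1.1, -0.3]
opening: 0.0852
```

```bash
python3 - <<'E'
from h import *
print(tool().round(3)); print(rel([0.519,0.354,0.15],45))
E
```

```text
[[ 0.253  0.967  0.001  0.393]
 [ 0.967 -0.253 -0.001 -0.12 ]
 [-0.     0.001 -1.     0.232]
 [ 0.     0.     0.     1.   ]]
[array([49.03,  0.16,  8.15]), array([ 4.000e-02,  4.000e-02, -5.967e+01])]
```

Emit:
step_arm(deltas=[{"grip":8.5,"dp":[5,0,0],"delta_rot":[0,0,-7]},{"grip":8.5,"dp":[10,0,0.5],"delta_rot":[0,0,-14]},{"grip":8.5,"dp":[15,0,1.5],"delta_rot":[0,0,-21]},{"grip":8.5,"dp":[20,0,2.5],"delta_rot":[0,0,-28]},{"grip":8.5,"dp":[25,0,4],"delta_rot":[0,0,-35]},{"grip":8.5,"dp":[30,0,5.5],"delta_rot":[0,0,-42]},{"grip":8.5,"dp":[36,0,6.5],"delta_rot":[0,0,-49]},{"grip":8.5,"dp":[42,0,7.5],"delta_rot":[0,0,-56]},{"grip":8.5,"dp":[47,0,8],"delta_rot":[0,0,-58]},{"grip":6.5,"dp":[47,0,8],"delta_rot":[0,0,-58]}])

```text
time_s: 3.9
ee_pos: [0.5126, 0.3363, 0.1505]
eef_rot: [-0.001, 0.396, 0.918, 0.001]
wrist_force: [-0.8, -1.4, -1.1]
opening: 0.0692
```

```bash
python3 - <<'E'
from h import *
T=tool(); print(T.round(3)); p=camera('wrist'); T2=tool(); save(p,'w1'); print(place(p,'shell',T2)); print(T2[:3,3]-T[:3,3])
np.savez('w1.npz',px=p['pixels'],T=T2,C=p['T_tool_cam'],fov=p['fov_y'],cx=p['cx'],cy=p['cy'])
print(np.array(p['T_tool_cam']).round(4).tolist(),p['cx'],p['cy'])
for d in silhouettes(p,'shell'):
    m=np.argwhere(d['pixels']); print(d['p'],m.mean(0),len(m),m.min(0),m.max(0))
E
```

```text
[[-0.687  0.727 -0.002  0.513]
 [ 0.727  0.687  0.002  0.336]
 [ 0.002  0.    -1.     0.151]
 [ 0.     0.     0.     1.   ]]
[(0.94, array([0.4281, 0.389 , 0.0014])), (0.8, array([ 0.5243,  0.348 , -0.0012])), (0.74, array([0.5033, 0.4356, 0.0034])), (0.74, array([0.5165, 0.262 , 0.0044]))]
[ 0.00027254 -0.00223102  0.00014087]
[[0.0005, -0.9584, -0.2854, 0.0721], [1.0, 0.0005, 0.0002, 0.0019], [-0.0001, -0.2854, 0.9584, -0.142], [0.0, 0.0, 0.0, 1.0]] 276.0851272377304 213.7123541470922
0.97 [193.50365631 292.44469835] 2188 [168 266] [220 318]
0.68 [251.50741525 227.07891949] 1888 [228 202] [275 252]
0.62 [ 95.51670844 246.92397661] 2394 [ 68 219] [123 275]
0.6 [110.98570227 345.25441548] 2378 [ 84 318] [139 372]
```

View pics/w1.png

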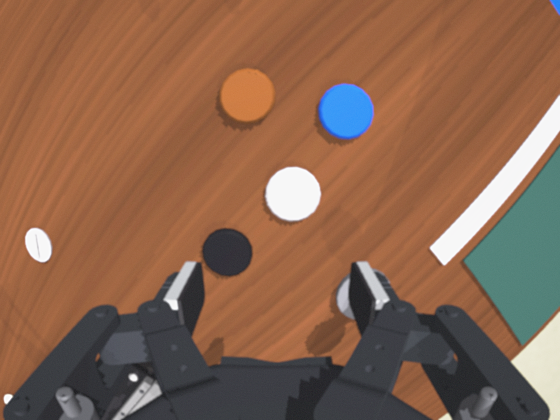

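```bash
cat >> h.py <<'E'
def ray(p,T,u,v,z):
    C=np.array(p['T_tool_cam']) ; W=T@C
    f=210/np.tan(np.radians(p['fov_y'])/2); du=np.array([u-p['cx'],v-p['cy']]); r=np.linalg.norm(du); a=r/f
    d=np.r_[np.sin(a)*du/r,np.cos(a)]; d=W[:3,:3]@d; o=W[:3,3]; return (o+d*(z-o[2])/d[2]).round(4)
def proj(p,T,X):
    W=np.linalg.inv(T@np.array(p['T_tool_cam'])); X=np.atleast_2d(X); c=X@W[:3,:3].T+W[:3,3]
    f=210/np.tan(np.radians(p['fov_y'])/2); n=np.linalg.norm(c[:,:2],axis=1); a=np.arctan2(n,c[:,2]); return np.c_[p['cx'],p['cy']]+c[:,:2]/n[:,None]*(a*f)[:,None]
E
python3 - <<'E'
from h import *
T=tool(); p=camera('wrist'); print(T[:3,3],sense()['qvel'].round(3)); print(place(p,'shell',T)); save(p,'w2')
px=p['pixels'].astype(int); m=((px.min(2)>180)).astype(np.uint8)
n,l,s,c=cv2.connectedComponentsWithStats(m)
for i in range(1,n):
    if 800<s[i,4]<6000: print(s[i],c[i],ray(p,T,*c[i],0.007))
E
```

```text
[0.51361172 0.33180108 0.15118518] [ 0.01  -0.007 -0.001  0.002  0.001 -0.001 -0.001]
[(0.86, array([0.5048, 0.4387, 0.005 ])), (0.78, array([ 0.426 ,  0.39  , -0.0019])), (0.76, array([ 0.5249,  0.3488, -0.0014])), (0.63, array([0.516 , 0.2625, 0.0021]))]
[ 433   92  127  168 4237] [500.03729054 182.97097003] [0.6748 0.5114 0.007 ]
[ 269  162   54   54 2306] [295.40329575 188.44449263] [0.5205 0.3527 0.007 ]
[ 510  311   50  109 2756] [543.30950653 365.49564586] [1.0358 0.4364 0.007 ]
```

```bash
python3 - <<'E'
from h import *
print(rel([0.5205,0.352,0.03],43),rel([0.5205,0.352,0.0],43), sense()['opening'])
E
```

```text
[array([ 1.07,  1.89, 12.15]), array([-0.  ,  0.04,  0.01])] [array([ 1.07,  1.89, 15.15]), array([-0.  ,  0.04,  0.01])] 0.06533788976623707
```

Hover at z=0.03 first and take one check image from close up.

Emit:
step_arm(deltas=[{"grip":6.6,"dp":[0.5,0.9,4],"delta_rot":[0,0,0]},{"grip":6.6,"dp":[1.0,1.9,8],"delta_rot":[0,0,0]},{"grip":6.6,"dp":[1.1,1.9,11],"delta_rot":[0,0,0]},{"grip":6.6,"dp":[1.1,1.9,12.1],"delta_rot":[0,0,0]},{"grip":6.6,"dp":[1.1,1.9,12.1],"delta_rot":[0,0,0]},{"grip":6.6,"dp":[1.1,1.9,12.1],"delta_rot":[0,0,0]}])

```text
time_s: 4.9
ee_pos: [0.5207, 0.3537, 0.0318]
eef_rot: [0.001, 0.398, 0.917, 0.001]
wrist_force: [-0.1, -1.1, 0.6]
opening: 0.0657
```

```bash
python3 - <<'E'
from h import *
T=tool(); p=camera('wrist'); print(T[:3,3],sense()['qvel'].round(3)); print(place(p,'shell',T)); save(p,'w3')
px=p['pixels'].astype(int); m=((px.min(2)>180)).astype(np.uint8)
n,l,s,c=cv2.connectedComponentsWithStats(m)
for i in range(1,n):
    if 800<s[i,4]<16000: print(s[i],c[i],ray(p,T,*c[i],0.007))
print(proj(p,T,T[:3,3]))
E
```

```text
[0.52066211 0.35370065 0.0317592 ] [-0.002  0.001  0.003  0.002  0.002 -0.003 -0.001]
[(0.84, array([ 0.5241,  0.352 , -0.0039])), (0.84, array([0.502 , 0.4388, 0.002 ])), (0.65, array([0.4299, 0.3861, 0.0036]))]
[ 228  210   88   83 5598] [271.60628796 251.11057521] [0.5198 0.3539 0.007 ]
[ 471  217   89  117 3027] [519.35480674 280.66204163] [0.6724 0.4561 0.007 ]
[[272.04475509 272.48158922]]
```

View pics/w3.png

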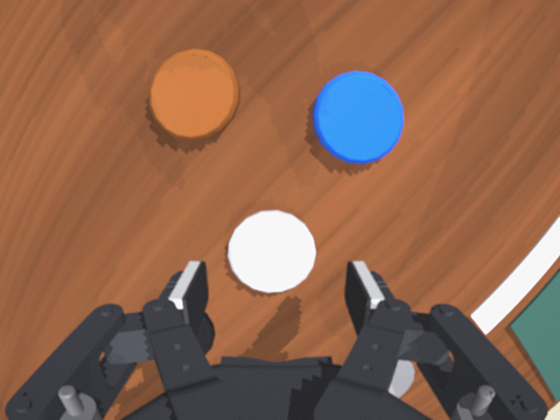

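The shell, at (272,251), is centred between the fingers (tool point at (272,272)). I'll descend and grip.

Emit:
step_arm(deltas=[{"grip":6.6,"dp":[0.1,0,2],"delta_rot":[0,0,0]},{"grip":6.6,"dp":[0.1,0,3],"delta_rot":[0,0,0]},{"grip":6.6,"dp":[0.1,0,3.15],"delta_rot":[0,0,0]},{"grip":6.6,"dp":[0.1,0,3.15],"delta_rot":[0,0,0]},{"grip":6.6,"dp":[0.1,0,3.15],"delta_rot":[0,0,0]}], force=25)

```text
time_s: 5.62
ee_pos: [0.5194, 0.3545, -0.0009]
eef_rot: [0.0, 0.398, 0.917, 0.0]
wrist_force: [-0.2, -0.3, -0.7]
opening: 0.066
```

Emit:
step_arm(deltas=[{"grip":4.5,"dp":[0,0,0],"delta_rot":[0,0,0]},{"grip":4.5,"dp":[0,0,0],"delta_rot":[0,0,0]},{"grip":4.5,"dp":[0,0,0],"delta_rot":[0,0,0]},{"grip":4.5,"dp":[0,0,0],"delta_rot":[0,0,0]}], force=25)

```text
time_s: 6.12
ee_pos: [0.5194, 0.3545, -0.0005]
eef_rot: [0.0, 0.398, 0.917, 0.0]
wrist_force: [-1.8, -2.0, 6.8]
opening: 0.0493
```

Emit:
step_arm(deltas=[{"grip":4.5,"dp":[0,0,-1],"delta_rot":[0,0,0]},{"grip":4.5,"dp":[0,0,-4],"delta_rot":[0,0,0]},{"grip":4.5,"dp":[0,0,-9],"delta_rot":[0,0,0]},{"grip":4.5,"dp":[0,0,-15],"delta_rot":[0,0,0]},{"grip":4.5,"dp":[0,0,-18],"delta_rot":[0,0,0]}])

```text
time_s: 6.75
ee_pos: [0.5197, 0.3551, 0.1827]
eef_rot: [0.001, 0.398, 0.917, 0.002]
wrist_force: [0.5, 0.5, -0.7]
opening: 0.0491
```

```bash
python3 - <<'E'
from h import *
T=tool(); p=camera('wrist'); save(p,'w4'); print(T[:3,3],sense()['opening'])
print(rel([0.595,-0.05,0.15],90),rel([0.595,-0.05,0.15],84),rel([0.595,-0.05,0.15],10))
E
```

```text
[0.51966226 0.35506863 0.18271739] 0.049487510283174246
[array([-34.72, -22.31,   3.45]), array([  0.32,   0.22, -46.88])] [array([-34.72, -22.31,   3.45]), array([  0.33,   0.2 , -40.88])] [array([-34.72, -22.31,   3.45]), array([ 0.38, -0.04, 33.12])]
```

View pics/w4.png

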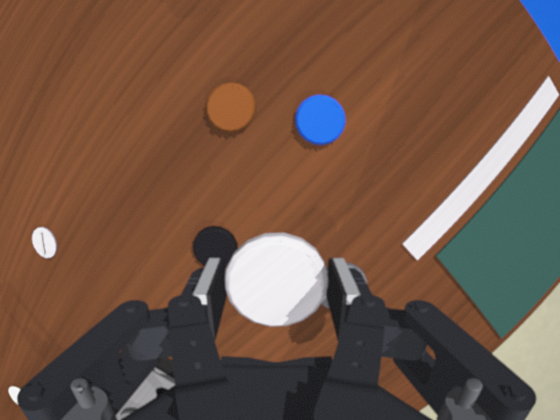

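```bash
python3 - <<'E'
from h import *
print(rel([0.52,-0.04,0.17],-84))
E
```

```text
[array([-28.86, -27.09,   1.41]), array([  0.28,  -0.37, 127.12])]
```

Emit:
step_arm(deltas=[{"grip":4.5,"dp":[-1.5,-1.5,0],"delta_rot":[0,0,8]},{"grip":4.5,"dp":[-4,-4,0],"delta_rot":[0,0,18]},{"grip":4.5,"dp":[-7,-7,0],"delta_rot":[0,0,28]},{"grip":4.5,"dp":[-10,-10,0],"delta_rot":[0,0,38]},{"grip":4.5,"dp":[-13,-13,0],"delta_rot":[0,0,48]},{"grip":4.5,"dp":[-16,-15.5,0],"delta_rot":[0,0,58]},{"grip":4.5,"dp":[-19,-18,0],"delta_rot":[0,0,68]},{"grip":4.5,"dp":[-22,-21,0],"delta_rot":[0,0,78]},{"grip":4.5,"dp":[-24,-23,0],"delta_rot":[0,0,88]},{"grip":4.5,"dp":[-26,-25,0],"delta_rot":[0,0,98]}])

```text
time_s: 8.05
ee_pos: [0.5142, -0.0073, 0.1792]
eef_rot: [0.0, 0.954, 0.299, 0.0]
wrist_force: [0.0, -0.3, -0.3]
opening: 0.0488
```

```bash
python3 - <<'E'
from h import *
print(rel([0.52,-0.04,0.17],-84), sense()['qpos'])
E
```

```text
[array([-1.39,  3.02,  0.92]), array([ 0.000e+00, -2.000e-02,  2.877e+01])] [ 0.27463546  0.30301762 -0.37704554  1.92898622  0.13700272  0.93385633
 -1.13244334]
```

Emit:
step_arm(deltas=[{"grip":4.5,"dp":[-0.5,1,0.4],"delta_rot":[0,0,10]},{"grip":4.5,"dp":[-1.0,2,0.8],"delta_rot":[0,0,20]},{"grip":4.5,"dp":[-1.2,2.4,0.8],"delta_rot":[0,0,28]},{"grip":4.5,"dp":[-1.2,2.4,0.8],"delta_rot":[0,0,28]},{"grip":4.5,"dp":[-1.2,2.4,0.8],"delta_rot":[0,0,28]},{"grip":4.5,"dp":[-1.2,2.4,0.8],"delta_rot":[0,0,28]}])

```text
time_s: 8.8
ee_pos: [0.5183, -0.0326, 0.1709]
eef_rot: [-0.0, 0.998, 0.063, 0.0]
wrist_force: [0.3, -0.4, 0.3]
opening: 0.0491
```

```bash
python3 - <<'E'
from h import *
T=tool(); p=camera('wrist'); save(p,'w5'); print(T.round(4),sense()['opening'],sense()['qvel'].round(3))
for l in ['press','die_top','slide_knob','axle','grip_mid','shell']: print(l,place(p,l,T)[:3])
np.savez('w5.npz',px=p['pixels'],T=T,C=p['T_tool_cam'],fov=p['fov_y'],cx=p['cx'],cy=p['cy'])
E
```

```text
[[ 9.920e-01  1.260e-01  1.000e-04  5.183e-01]
 [ 1.260e-01 -9.920e-01  2.000e-04 -3.260e-02]
 [ 1.000e-04 -2.000e-04 -1.000e+00  1.709e-01]
 [ 0.000e+00  0.000e+00  0.000e+00  1.000e+00]] 0.048896254129386356 [-0.001  0.     0.001  0.    -0.    -0.    -0.007]
press [(0.82, array([ 0.6179, -0.1513,  0.0025]))]
die_top [(0.68, array([ 0.6051, -0.0512,  0.0491]))]
slide_knob [(0.95, array([0.5981, 0.0452, 0.0472])), (0.5, array([ 0.5156, -0.033 ,  0.1682]))]
axle [(0.81, array([ 0.6192, -0.1552,  0.1338]))]
grip_mid []
shell [(0.85, array([ 0.5185, -0.0351,  0.1692]))]
```

View pics/w5.png

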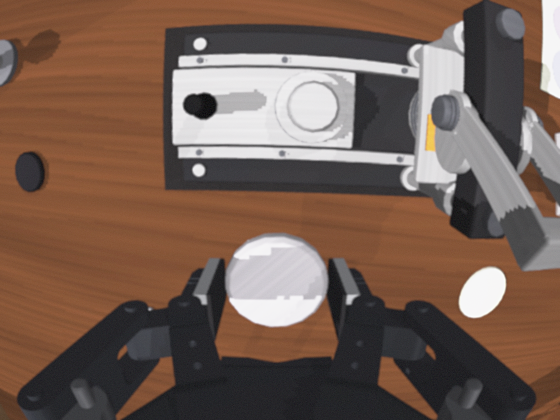

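```bash
python3 - <<'E'
from h import *
d=np.load('w5.npz'); p=dict(T_tool_cam=d['C'],fov_y=float(d['fov']),cx=float(d['cx']),cy=float(d['cy'])); T=d['T']
# fiducials overlay
im=cv2.cvtColor(d['px'],cv2.COLOR_RGB2BGR)
S=6; x0,y0,w,h=170,55,125+80,100
crop=cv2.resize(im[y0:y0+h,x0:x0+w],None,fx=4,fy=4,interpolation=cv2.INTER_CUBIC)
a=np.linspace(0,2*np.pi,200)
def circ(c,r,z,col):
    X=np.c_[c[0]+r*np.cos(a),c[1]+r*np.sin(a),0*a+z]; q=(proj(p,T,X)-[x0,y0]+.5)*4
    cv2.polylines(crop,[q.astype(np.int32)],True,col,1)
c=(0.6052,-0.0512)
circ(c,.0185,.0505,(0,0,255));circ(c,.0218,.0465,(0,255,0));circ(c,.031,.0365,(255,0,0));circ((0.5965,.045),.009,.0605,(0,0,255))
cv2.imwrite('pics/z5.png',crop[:, :800])
E
```

```text
(no output)
```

View pics/z5.png

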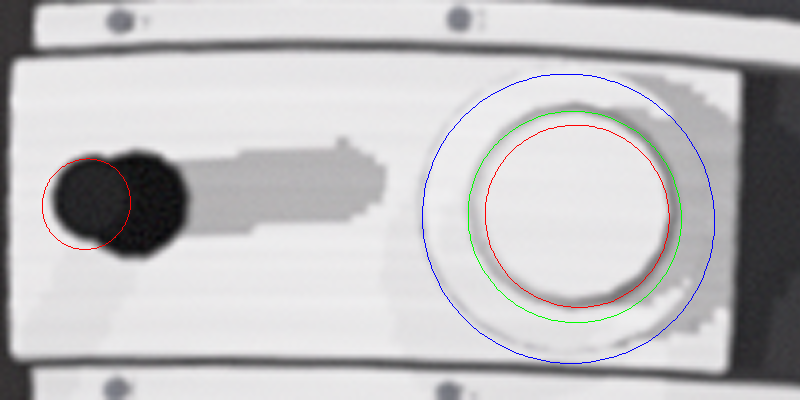

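```bash
python3 - <<'E'
from h import *
from scipy.ndimage import map_coordinates, gaussian_filter
d=np.load('w5.npz'); p=dict(T_tool_cam=d['C'],fov_y=float(d['fov']),cx=float(d['cx']),cy=float(d['cy'])); T=d['T']
g=gaussian_filter(d['px'].astype(float).mean(2),0.6)
a=np.linspace(0,2*np.pi,120,endpoint=False)
def I(c,r,z):
    X=np.c_[c[0]+r*np.cos(a),c[1]+r*np.sin(a),0*a+z]; q=proj(p,T,X); return map_coordinates(g,[q[:,1],q[:,0]],order=1)
best=[]
for x in np.arange(.600,.6125,.0005):
  for y in np.arange(-.058,-.044,.0005):
    c=(x,y); v=np.mean(I(c,.0175,.0505)-I(c,.0197,.049)); best.append((v,x,y))
best.sort(reverse=True); print(np.round(best[:6],4))
# shell outline in hand: bright vs
im=cv2.cvtColor(d['px'],cv2.COLOR_RGB2BGR)
crop=cv2.resize(im[200:360,190:370],None,fx=4,fy=4,interpolation=cv2.INTER_CUBIC)
def circ(c,r,z,col):
    X=np.c_[c[0]+r*np.cos(a),c[1]+r*np.sin(a),0*a+z]; q=(proj(p,T,X)-[190,200]+.5)*4
    cv2.polylines(crop,[q.astype(np.int32)],True,col,1)
c=T[:2,3]
circ(c,.025,T[2,3]+.0065,(0,0,255)); circ(c,.025,T[2,3],(0,255,0))
cv2.imwrite('pics/z5b.png',crop)
E
```

```text
[[ 5.29981e+01  6.07500e-01 -5.05000e-02]
 [ 5.19255e+01  6.07000e-01 -5.05000e-02]
 [ 5.02521e+01  6.07500e-01 -5.10000e-02]
 [ 4.99223e+01  6.07500e-01 -5.00000e-02]
 [ 4.95837e+01  6.07000e-01 -5.00000e-02]
 [ 4.86183e+01  6.07000e-01 -5.10000e-02]]
```

View pics/z5b.png

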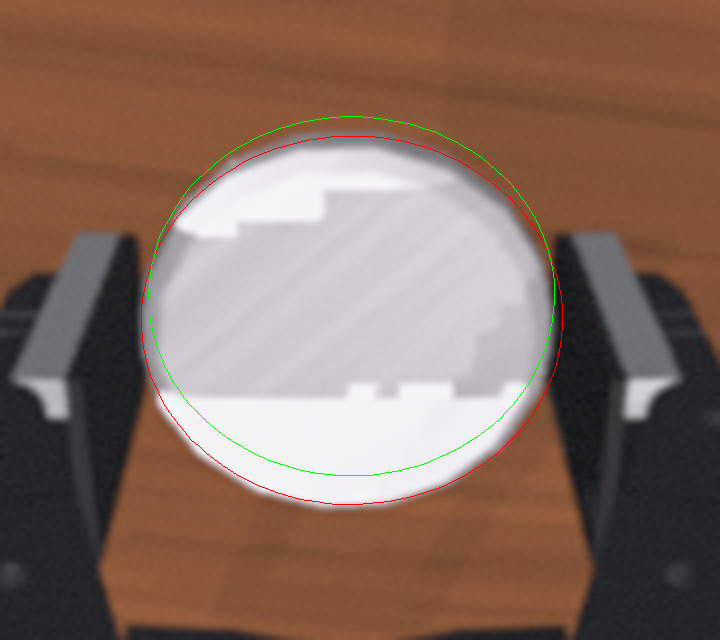

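Emit:
step_arm(deltas=[{"grip":4.5,"dp":[3,1,1],"delta_rot":[0,0,0]},{"grip":4.5,"dp":[6,2,3],"delta_rot":[0,0,0]},{"grip":4.5,"dp":[8.6,2.95,6],"delta_rot":[0,0,0]},{"grip":4.5,"dp":[8.6,2.95,9],"delta_rot":[0,0,0]},{"grip":4.5,"dp":[8.6,2.95,11],"delta_rot":[0,0,0]},{"grip":4.5,"dp":[8.6,2.95,11.3],"delta_rot":[0,0,0]},{"grip":4.5,"dp":[8.6,2.95,11.3],"delta_rot":[0,0,0]},{"grip":4.5,"dp":[8.6,2.95,11.3],"delta_rot":[0,0,0]}])

```text
time_s: 10.15
ee_pos: [0.6079, -0.0515, 0.0589]
eef_rot: [0.0, 0.998, 0.062, 0.001]
wrist_force: [0.7, -0.1, -0.2]
opening: 0.0487
```

```bash
python3 - <<'E'
from h import *
print(rel([0.6073,-0.051,0.057]))
T=tool(); p=camera('wrist'); save(p,'w6'); print(T.round(4),sense()['opening'],sense()['qvel'].round(3))
np.savez('w6.npz',px=p['pixels'],T=T,C=p['T_tool_cam'],fov=p['fov_y'],cx=p['cx'],cy=p['cy'])
im=cv2.cvtColor(p['pixels'],cv2.COLOR_RGB2BGR)
x0,y0=170,150;im=im[y0:y0+200,x0:x0+200]; crop=cv2.resize(im,None,fx=3,fy=3,interpolation=cv2.INTER_CUBIC)
a=np.linspace(0,2*np.pi,120,endpoint=False)
def circ(c,r,z,col):
    X=np.c_[c[0]+r*np.cos(a),c[1]+r*np.sin(a),0*a+z]; q=(proj(p,T,X)-[x0,y0]+.5)*3
    cv2.polylines(crop,[q.astype(np.int32)],True,col,1)
circ((.6073,-.0505),.031,.0365,(255,0,0)); circ(T[:2,3]+[0,.0005],.025,T[2,3]+.0065,(0,0,255))
cv2.imwrite('pics/z6.png',crop)
for n in ['scene','side']:
    q=camera(n); M=np.array(q['camera_from_world']); f=210/np.tan(np.radians(q['fov_y'])/2); c=M[:3,:3]@[.607,-.05,.05]+M[:3,3]; u=int(q['cx']+f*c[0]/c[2]);v=int(q['cy']+f*c[1]/c[2])
    cv2.imwrite(f'pics/z6{n}.png',cv2.resize(cv2.cvtColor(q['pixels'],cv2.COLOR_RGB2BGR)[v-40:v+40,u-50:u+50],None,fx=6,fy=6,interpolation=cv2.INTER_CUBIC))
E
```

```text
[array([-0.05, -0.06,  0.19])]
[[ 9.923e-01  1.237e-01  1.600e-03  6.079e-01]
 [ 1.237e-01 -9.923e-01 -1.000e-04 -5.150e-02]
 [ 1.600e-03  3.000e-04 -1.000e+00  5.890e-02]
 [ 0.000e+00  0.000e+00  0.000e+00  1.000e+00]] 0.049335095317016193 [-0.001  0.005  0.001  0.003  0.002  0.     0.001]
```

View pics/z6.png

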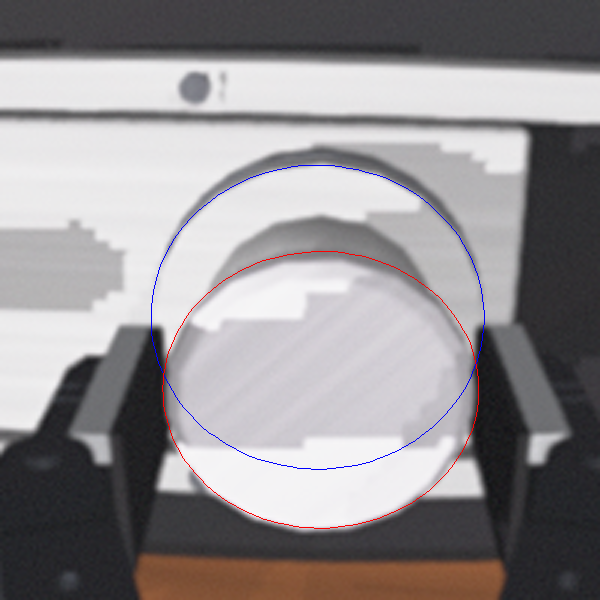

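View pics/z6scene.png

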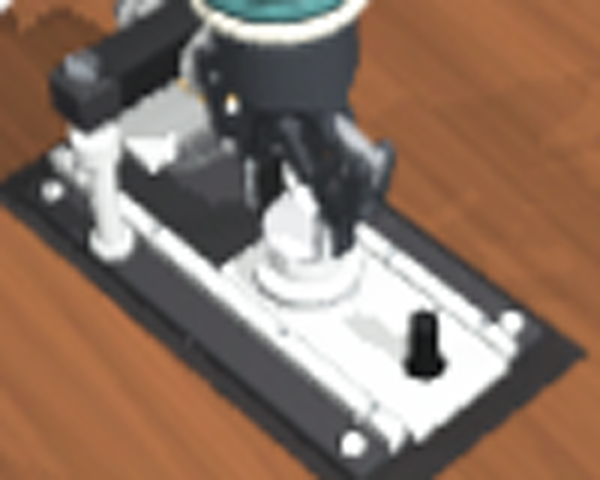

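View pics/z6side.png

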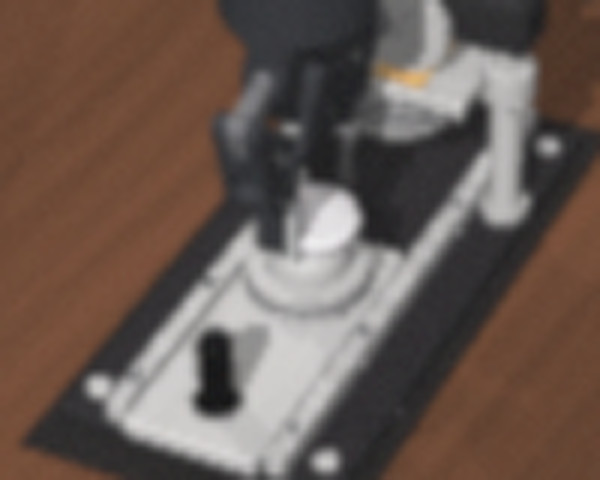

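```bash
python3 - <<'E'
from h import *
from scipy.ndimage import map_coordinates, gaussian_filter
d=np.load('w6.npz'); p=dict(T_tool_cam=d['C'],fov_y=float(d['fov']),cx=float(d['cx']),cy=float(d['cy'])); T=d['T']
g=gaussian_filter(d['px'].astype(float).mean(2),0.5)
print(T[:3,3])
def I(c,r,z,a):
    X=np.c_[c[0]+r*np.cos(a),c[1]+r*np.sin(a),0*a+z]; q=proj(p,T,X); return map_coordinates(g,[q[:,1],q[:,0]],order=1)
a=np.radians(np.linspace(7-55,7+55,80))
for name,r1,z1,r2,z2 in [('shoulder',.0303,.0365,.0312,.0353),('padbase',.0228,.0365,.0216,.0375)]:
  best=[]
  for x in np.arange(.602,.613,.00025):
    for y in np.arange(-.056,-.046,.00025):
      c=(x,y); best.append((np.mean(I(c,r1,z1,a)-I(c,r2,z2,a)),x,y))
  best.sort(reverse=True); print(name,np.round(best[:4],5))
# shell outline: lower (robot side) half edge bright vs below; top z
b=np.linspace(0,2*np.pi,120,endpoint=False)
a=b[(np.abs(np.sin(b))<.9)&(np.cos(b)<-.2)]
for zz in (.006,.0075,.009):
  best=[]
  for x in np.arange(-.004,.004,.00025):
    for y in np.arange(-.004,.004,.00025):
      c=T[:2,3]+[x,y]; best.append((np.mean(I(c,.0235,T[2,3]+zz,a)-I(c,.0255,T[2,3]+zz-.001,a)),x,y))
  best.sort(reverse=True); print(np.round(best[:3],5))
E
```

```text
[ 0.60789393 -0.05151039  0.05894501]
shoulder [[ 7.586563e+01  6.075000e-01 -5.050000e-02]
 [ 7.557219e+01  6.075000e-01 -5.075000e-02]
 [ 7.374314e+01  6.072500e-01 -5.050000e-02]
 [ 7.301075e+01  6.075000e-01 -5.025000e-02]]
padbase [[ 7.261117e+01  6.067500e-01 -5.100000e-02]
 [ 7.254191e+01  6.067500e-01 -5.075000e-02]
 [ 7.102709e+01  6.070000e-01 -5.100000e-02]
 [ 7.073222e+01  6.067500e-01 -5.125000e-02]]
[[ 1.0010543e+02 -1.7500000e-03  7.5000000e-04]
 [ 9.9983430e+01 -1.7500000e-03  1.0000000e-03]
 [ 9.8262380e+01 -1.5000000e-03  1.0000000e-03]]
[[ 9.962149e+01 -5.000000e-04  1.000000e-03]
 [ 9.921576e+01 -5.000000e-04  7.500000e-04]
 [ 9.798976e+01 -5.000000e-04  1.250000e-03]]
[[9.868942e+01 5.000000e-04 1.000000e-03]
 [9.813072e+01 5.000000e-04 7.500000e-04]
 [9.748035e+01 5.000000e-04 1.250000e-03]]
```

Emit:
step_arm(deltas=[{"grip":4.5,"dp":[0,0,0.4],"delta_rot":[0,0,0]},{"grip":4.5,"dp":[0,0,0.8],"delta_rot":[0,0,0]},{"grip":4.5,"dp":[0,0,1.0],"delta_rot":[0,0,0]},{"grip":4.5,"dp":[0,0,1.1],"delta_rot":[0,0,0]},{"grip":4.5,"dp":[0,0,1.1],"delta_rot":[0,0,0]}])

```text
time_s: 10.92
ee_pos: [0.6073, -0.0514, 0.0467]
eef_rot: [-0.0, 0.998, 0.062, -0.0]
wrist_force: [0.0, 0.2, -0.3]
opening: 0.0488
```

No contact force so far. I'll lower a little further in small steps.

Emit:
step_arm(deltas=[{"grip":4.5,"dp":[0,0,0.1],"delta_rot":[0,0,0]},{"grip":4.5,"dp":[0,0,0.2],"delta_rot":[0,0,0]},{"grip":4.5,"dp":[0,0,0.2],"delta_rot":[0,0,0]}])

```text
time_s: 11.3
ee_pos: [0.6074, -0.0514, 0.0448]
eef_rot: [-0.0, 0.998, 0.062, 0.0]
wrist_force: [2.3, 0.3, -0.3]
opening: 0.049
```

Emit:
step_arm(deltas=[{"grip":4.5,"dp":[0,0,0.1],"delta_rot":[0,0,0]},{"grip":4.5,"dp":[0,0,0.15],"delta_rot":[0,0,0]},{"grip":4.5,"dp":[0,0,0.15],"delta_rot":[0,0,0]}])

```text
time_s: 11.68
ee_pos: [0.6075, -0.0514, 0.044]
eef_rot: [0.0, 0.998, 0.062, 0.0]
wrist_force: [-3.2, 0.8, 12.3]
opening: 0.0492
```

Contact comes at TCP z=0.044, which is exactly the expected seated height. Releasing.

Emit:
step_arm(deltas=[{"grip":5.2,"dp":[0,0,-0.05],"delta_rot":[0,0,0]},{"grip":5.6,"dp":[0,0,-0.05],"delta_rot":[0,0,0]},{"grip":6.2,"dp":[0,0,-0.05],"delta_rot":[0,0,0]},{"grip":6.6,"dp":[0,0,-0.05],"delta_rot":[0,0,0]},{"grip":6.6,"dp":[0,0,-0.05],"delta_rot":[0,0,0]},{"grip":6.6,"dp":[0,0,-2],"delta_rot":[0,0,0]},{"grip":6.6,"dp":[0,0,-5],"delta_rot":[0,0,0]},{"grip":6.6,"dp":[0,0,-8],"delta_rot":[0,0,0]},{"grip":6.6,"dp":[0,0,-8],"delta_rot":[0,0,0]}])

```text
time_s: 12.8
ee_pos: [0.6088, -0.0515, 0.1269]
eef_rot: [0.0, 0.998, 0.062, 0.002]
wrist_force: [0.5, 0.2, -0.5]
opening: 0.0661
```

```bash
python3 - <<'E'
from h import *
T=tool(); p=camera('wrist'); save(p,'w7'); print(T.round(4),sense()['opening'],sense()['qvel'].round(3))
for l in ['shell','die_top','slide_knob','axle','press']: print(l,place(p,l,T)[:3])
np.savez('w7.npz',px=p['pixels'],T=T,C=p['T_tool_cam'],fov=p['fov_y'],cx=p['cx'],cy=p['cy'])
for n in ['scene','side']:
    q=camera(n); M=np.array(q['camera_from_world']); f=210/np.tan(np.radians(q['fov_y'])/2); c=M[:3,:3]@[.607,-.05,.05]+M[:3,3]; u=int(q['cx']+f*c[0]/c[2]);v=int(q['cy']+f*c[1]/c[2])
    cv2.imwrite(f'pics/z7{n}.png',cv2.resize(cv2.cvtColor(q['pixels'],cv2.COLOR_RGB2BGR)[v-40:v+40,u-50:u+50],None,fx=6,fy=6,interpolation=cv2.INTER_CUBIC))
E
```

```text
[[ 9.923e-01  1.237e-01  4.700e-03  6.088e-01]
 [ 1.237e-01 -9.923e-01 -4.000e-04 -5.150e-02]
 [ 4.700e-03  1.000e-03 -1.000e+00  1.269e-01]
 [ 0.000e+00  0.000e+00  0.000e+00  1.000e+00]] 0.06599619376653194 [-0.003  0.033  0.007  0.024  0.003 -0.014 -0.003]
shell [(0.89, array([ 0.6085, -0.0538,  0.0433])), (0.67, array([0.5175, 0.2634, 0.0026]))]
die_top []
slide_knob [(0.56, array([0.5982, 0.0461, 0.0475]))]
axle [(0.94, array([ 0.6207, -0.1581,  0.1356]))]
press [(0.75, array([ 0.6193, -0.1555, -0.003 ])), (0.7, array([ 0.6077, -0.0547,  0.0414]))]
```

View pics/w7.png

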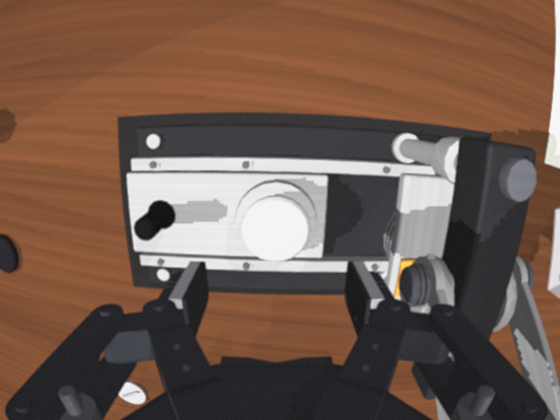

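View pics/z7scene.png

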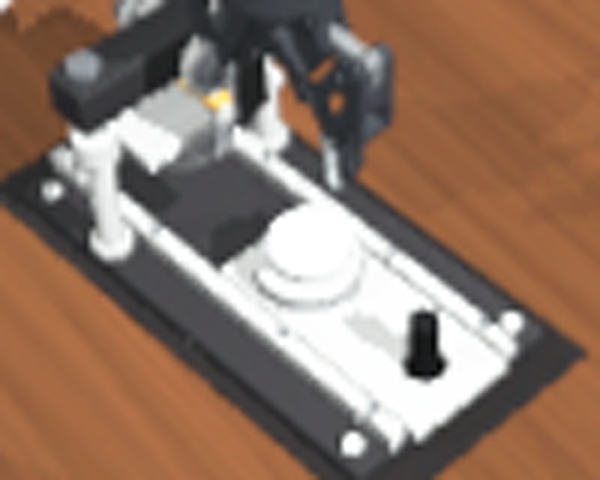

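View pics/z7side.png

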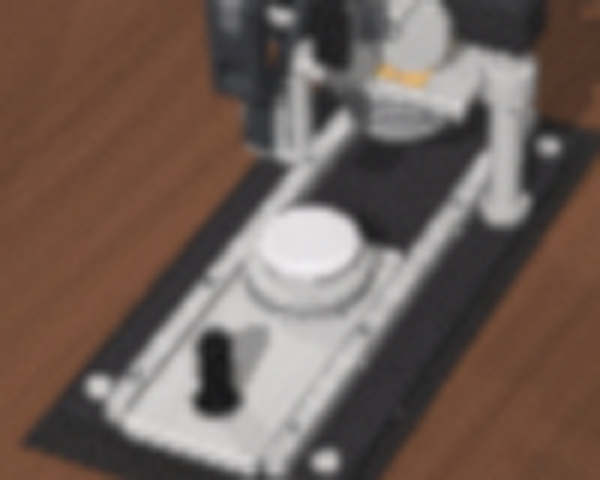

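Emit:
step_arm(deltas=[{"grip":0.5,"dp":[0,0,2],"delta_rot":[0,0,0]},{"grip":0,"dp":[0,0,4],"delta_rot":[0,0,0]},{"grip":0,"dp":[0,0,4.5],"delta_rot":[0,0,0]},{"grip":0,"dp":[0,0,5],"delta_rot":[0,0,0]},{"grip":0,"dp":[0,0,5.5],"delta_rot":[0,0,0]},{"grip":0,"dp":[0,0,6],"delta_rot":[0,0,0]},{"grip":0,"dp":[0,0,6.3],"delta_rot":[0,0,0]},{"grip":0,"dp":[0,0,6.5],"delta_rot":[0,0,0]},{"grip":0,"dp":[0,0,6.8],"delta_rot":[0,0,0]},{"grip":0,"dp":[0,0,6.8],"delta_rot":[0,0,0]}], force=30)

```text
time_s: 14.45
ee_pos: [0.6072, -0.0515, 0.0551]
eef_rot: [-0.0, 0.998, 0.062, -0.0]
wrist_force: [0.6, 0.4, -0.8]
opening: 0.0002
```

Emit:
step_arm(deltas=[{"grip":0,"dp":[0,0,0.2],"delta_rot":[0,0,0]},{"grip":0,"dp":[0,0,0.3],"delta_rot":[0,0,0]}])

```text
time_s: 14.7
ee_pos: [0.6074, -0.0515, 0.0525]
eef_rot: [-0.0, 0.998, 0.062, 0.0]
wrist_force: [-7.0, 0.1, 18.6]
opening: 0.0004
```

```bash
python3 - <<'E'
from h import *
print(rel([0.5976,0.0438,0.10],-84.2),rel([0.5976,0.0438,0.033],-84.2))
E
```

```text
[array([ 0.21, -9.58, -4.75]), array([ 0. , -0. ,  1.3])] [array([ 0.21, -9.58,  1.95]), array([ 0. , -0. ,  1.3])]
```

Emit:
step_arm(deltas=[{"grip":0,"dp":[0,0,-3],"delta_rot":[0,0,0]},{"grip":2,"dp":[0,-1,-6],"delta_rot":[0,0,0]},{"grip":5,"dp":[0.1,-4,-6],"delta_rot":[0,0,1]},{"grip":5,"dp":[0.2,-7.5,-6],"delta_rot":[0,0,1.3]},{"grip":5,"dp":[0.2,-9.5,-5.5],"delta_rot":[0,0,1.3]},{"grip":5,"dp":[0.2,-9.5,-5],"delta_rot":[0,0,1.3]},{"grip":5,"dp":[0.2,-9.5,-5],"delta_rot":[0,0,1.3]}])

```text
time_s: 15.58
ee_pos: [0.5974, 0.0418, 0.1015]
eef_rot: [0.0, 0.999, 0.05, -0.001]
wrist_force: [0.4, -0.0, 0.9]
opening: 0.0503
```

```bash
python3 - <<'E'
from h import *
T=tool(); p=camera('wrist'); save(p,'w8'); print(T[:3,3],sense()['opening'],sense()['qvel'].round(3))
for l in ['slide_knob','shell']: print(l,place(p,l,T)[:3])
print(rel([0.5976,0.0438,0.033],-84.2))
E
```

```text
[0.59739171 0.04175608 0.10154311] 0.050044810332145064 [ 0.003 -0.006 -0.004 -0.004 -0.002  0.001 -0.003]
slide_knob []
shell [(0.67, array([ 0.6082, -0.054 ,  0.0449])), (0.67, array([0.5161, 0.2646, 0.0014]))]
[array([ 0.01, -0.19,  6.92]), array([ 0.02,  0.01, -0.08])]
```

View pics/w8.png

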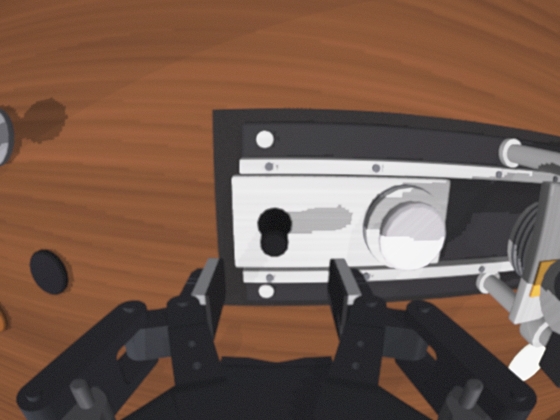

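Knob tip at (274,243), centred between the fingers, and the shell is still seated at (410,235). I'll descend onto the knob and grip it.

Emit:
step_arm(deltas=[{"grip":5,"dp":[0,-0.2,3],"delta_rot":[0,0,0]},{"grip":5,"dp":[0,-0.2,5],"delta_rot":[0,0,0]},{"grip":5,"dp":[0,-0.2,6.6],"delta_rot":[0,0,0]},{"grip":5,"dp":[0,-0.2,6.6],"delta_rot":[0,0,0]},{"grip":3,"dp":[0,-0.2,6.6],"delta_rot":[0,0,0]},{"grip":1,"dp":[0,-0.2,6.6],"delta_rot":[0,0,0]},{"grip":1,"dp":[0,-0.2,6.6],"delta_rot":[0,0,0]},{"grip":1,"dp":[0,-0.2,6.6],"delta_rot":[0,0,0]}], force=25)

```text
time_s: 16.73
ee_pos: [0.5979, 0.045, 0.0371]
eef_rot: [0.0, 0.999, 0.051, 0.001]
wrist_force: [-0.9, -1.8, 7.3]
opening: 0.0171
```

Emit:
step_arm(deltas=[{"grip":1,"dp":[0,0.6,0],"delta_rot":[0,0,0]},{"grip":1,"dp":[0,1.6,0],"delta_rot":[0,0,0]},{"grip":1,"dp":[0,2.8,0],"delta_rot":[0,0,0]},{"grip":1,"dp":[0,4,0],"delta_rot":[0,0,0]},{"grip":1,"dp":[0,5.2,0],"delta_rot":[0,0,0]},{"grip":1,"dp":[0,6.4,0],"delta_rot":[0,0,0]},{"grip":1,"dp":[0,7.6,0],"delta_rot":[0,0,0]},{"grip":1,"dp":[0,8.6,0],"delta_rot":[0,0,0]},{"grip":1,"dp":[0,9.4,0],"delta_rot":[0,0,0]},{"grip":1,"dp":[0,9.4,0],"delta_rot":[0,0,0]}])

```text
time_s: 17.98
ee_pos: [0.6073, -0.0494, 0.0371]
eef_rot: [0.0, 0.999, 0.05, 0.001]
wrist_force: [-1.1, -1.9, 7.0]
opening: 0.0167
```

Emit:
step_arm(deltas=[{"grip":1,"dp":[0,0.4,0],"delta_rot":[0,0,0]},{"grip":1,"dp":[0,0.7,0],"delta_rot":[0,0,0]},{"grip":1,"dp":[0,1.0,0],"delta_rot":[0,0,0]},{"grip":1,"dp":[0,1.0,0],"delta_rot":[0,0,0]}])

```text
time_s: 18.48
ee_pos: [0.608, -0.0556, 0.0371]
eef_rot: [-0.001, 0.999, 0.052, 0.0]
wrist_force: [-5.1, 13.8, 10.7]
opening: 0.017
```

Emit:
step_arm(deltas=[{"grip":1,"dp":[0,0.15,0],"delta_rot":[0,0,0]},{"grip":1,"dp":[0,0.3,0],"delta_rot":[0,0,0]},{"grip":1,"dp":[0,0.3,0],"delta_rot":[0,0,0]}])

```text
time_s: 18.85
ee_pos: [0.608, -0.0556, 0.0371]
eef_rot: [-0.003, 0.999, 0.053, -0.0]
wrist_force: [-10.4, 28.9, 13.3]
opening: 0.017
```

```bash
python3 - <<'E'
from h import *
T=tool(); print(T[:3,3],sense()['wrist_force'])
for n in ['scene','side']:
    q=camera(n); M=np.array(q['camera_from_world']); f=210/np.tan(np.radians(q['fov_y'])/2); c=M[:3,:3]@[.615,-.12,.05]+M[:3,3]; u=int(q['cx']+f*c[0]/c[2]);v=int(q['cy']+f*c[1]/c[2])
    cv2.imwrite(f'pics/z9{n}.png',cv2.resize(cv2.cvtColor(q['pixels'],cv2.COLOR_RGB2BGR)[v-50:v+50,u-60:u+60],None,fx=6,fy=6,interpolation=cv2.INTER_CUBIC))
    for l in ['axle','press','slide_knob']: print(n,l,place(q,l)[:2])
E
```

```text
[ 0.60796357 -0.05564065  0.03712747] [-10.36185059  28.91827879  13.26595932]
scene axle [(0.74, array([ 0.6158, -0.1524,  0.1367])), (0.56, array([ 0.6148, -0.1497,  0.0517]))]
scene press [(0.83, array([ 0.6167, -0.1564,  0.0052]))]
scene slide_knob [(0.8, array([ 0.6074, -0.0541,  0.0532])), (0.34, array([ 0.613 , -0.1479,  0.0465]))]
side axle [(0.73, array([ 0.6157, -0.1585,  0.1379])), (0.34, array([ 0.6076, -0.0563,  0.0494]))]
side press [(0.78, array([ 0.6203, -0.1592,  0.0019]))]
side slide_knob [(0.69, array([ 0.6052, -0.0568,  0.0491]))]
```

View pics/z9scene.png

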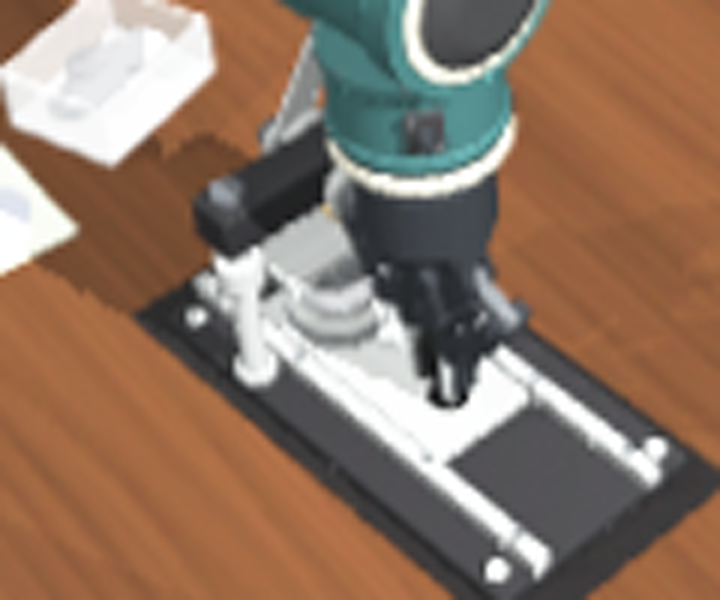

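View pics/z9side.png

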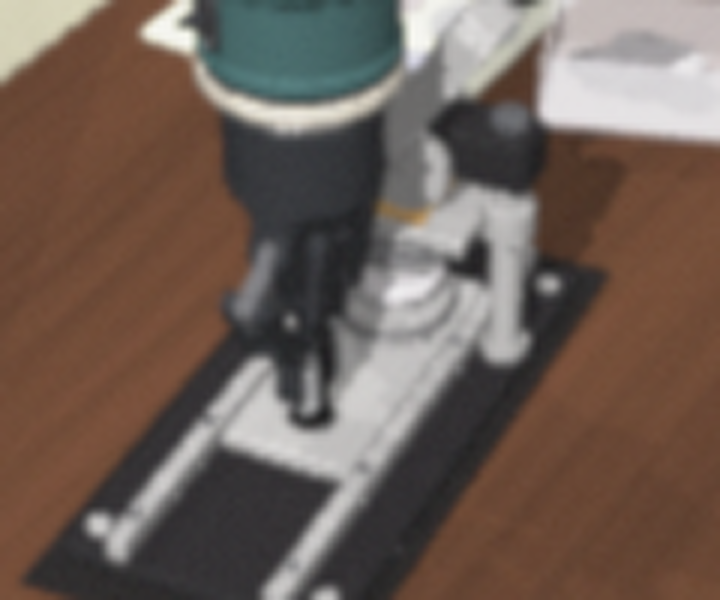

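Stopped firmly at 29 N, but I can't tell whether that's the carriage stop or a gripper knuckle against the crosshead. I'll let go and push again from behind the knob with closed fingers.

Emit:
step_arm(deltas=[{"grip":1,"dp":[0,-0.5,0],"delta_rot":[0,0,0]},{"grip":2,"dp":[0,-0.6,0],"delta_rot":[0,0,0]},{"grip":2.7,"dp":[0,-0.6,0],"delta_rot":[0,0,0]},{"grip":2.7,"dp":[0,-0.6,0],"delta_rot":[0,0,0]},{"grip":2.7,"dp":[0,-0.6,-2],"delta_rot":[0,0,0]},{"grip":2.7,"dp":[0,-0.6,-5],"delta_rot":[0,0,0]},{"grip":2,"dp":[0,-3,-6],"delta_rot":[0,0,0]},{"grip":0,"dp":[0,-4.2,-6],"delta_rot":[0,0,0]},{"grip":0,"dp":[0,-4.2,-6],"delta_rot":[0,0,0]}])

```text
time_s: 20.38
ee_pos: [0.6034, -0.0183, 0.0955]
eef_rot: [-0.0, 0.999, 0.052, -0.001]
wrist_force: [0.2, 0.5, -0.9]
opening: -0.0001
```

```bash
python3 - <<'E'
from h import *
T=tool(); p=camera('wrist'); save(p,'w10'); print(T[:3,3],sense()['opening'],sense()['wrist_force'])
for l in ['slide_knob','axle','press','grip_mid','die_top']: print(l,place(p,l,T)[:2])
E
```

```text
[ 0.60340949 -0.0183349   0.09552019] -0.00018789065660178254 [-0.26645421 -0.099101    0.22833773]
slide_knob [(0.91, array([ 0.606 , -0.0525,  0.0495])), (0.29, array([ 0.6171, -0.1594,  0.1333]))]
axle [(0.63, array([ 0.6177, -0.1567,  0.1335]))]
press [(0.88, array([ 0.6176, -0.1482, -0.0012]))]
grip_mid []
die_top []
```

View pics/w10.png

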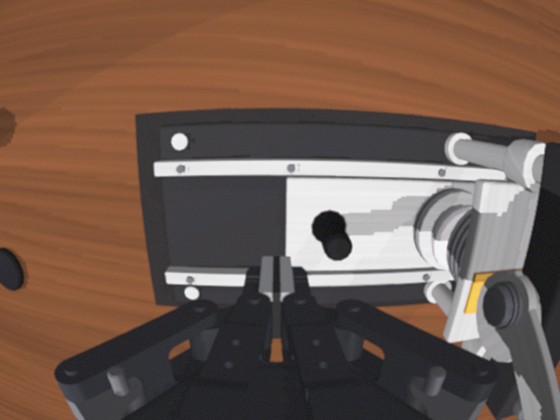

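Emit:
step_arm(deltas=[{"grip":0,"dp":[0.1,-0.2,2],"delta_rot":[0,0,0]},{"grip":0,"dp":[0.1,-0.2,4],"delta_rot":[0,0,0]},{"grip":0,"dp":[0.1,-0.2,5.3],"delta_rot":[0,0,0]},{"grip":0,"dp":[0.1,0.2,5.3],"delta_rot":[0,0,0]},{"grip":0,"dp":[0.1,0.7,5.3],"delta_rot":[0,0,0]},{"grip":0,"dp":[0.1,1.2,5.3],"delta_rot":[0,0,0]},{"grip":0,"dp":[0.1,1.5,5.3],"delta_rot":[0,0,0]},{"grip":0,"dp":[0.1,1.5,5.3],"delta_rot":[0,0,0]}])

```text
time_s: 21.68
ee_pos: [0.6066, -0.0348, 0.0435]
eef_rot: [0.0, 0.999, 0.05, 0.0]
wrist_force: [-0.2, 0.1, 0.6]
opening: 0.0001
```

Emit:
step_arm(deltas=[{"grip":0,"dp":[0,0.2,0],"delta_rot":[0,0,0]},{"grip":0,"dp":[0,0.4,0],"delta_rot":[0,0,0]},{"grip":0,"dp":[0,0.6,0],"delta_rot":[0,0,0]},{"grip":0,"dp":[0,0.6,0],"delta_rot":[0,0,0]}])

```text
time_s: 22.18
ee_pos: [0.6071, -0.0401, 0.0433]
eef_rot: [-0.0, 0.999, 0.051, -0.0]
wrist_force: [-1.0, 3.8, 1.3]
opening: -0.0004
```

Emit:
step_arm(deltas=[{"grip":0,"dp":[0,0.2,0],"delta_rot":[0,0,0]},{"grip":0,"dp":[0,0.4,0],"delta_rot":[0,0,0]},{"grip":0,"dp":[0,0.4,0],"delta_rot":[0,0,0]}])

```text
time_s: 22.55
ee_pos: [0.6071, -0.0407, 0.0433]
eef_rot: [-0.002, 0.999, 0.052, -0.0]
wrist_force: [-4.1, 20.3, 6.2]
opening: -0.0004
```

```bash
python3 - <<'E'
from h import *
d=np.load('w7.npz'); p=dict(T_tool_cam=d['C'],fov_y=float(d['fov']),cx=float(d['cx']),cy=float(d['cy']))
T7=d['T']
T8=tool(); 
def mk(pos,q):
    T=np.eye(4);T[:3,3]=pos;T[:3,:3]=R.from_quat([q[1],q[2],q[3],q[0]]).as_matrix();return T
T8=mk([0.5974,0.0418,0.1015],[0,.999,.05,-.001]); T10=mk([0.6034,-0.0183,0.0955],[0,.999,.052,-.001])
yd=np.array([-.101,.995])
for n,T,pts in [('w7',T7,[((119,118),.012),((135,283),.012),((154,213),.0625),((277,230),.0525)]),
 ('w8',T8,[((213,110),.012),((217,300),.012),((274,243),.0625),((410,236),.0525)]),
 ('w10',T10,[((136,114),.012),((157,305),.012),((338,247),.0625)])]:
    for uv,z in pts:
        X=ray(p,T,*uv,z); print(n,uv,X, 'along y',round(float(X[:2]@yd),4))
E
```

```text
w7 (119, 118) [0.6743 0.0907 0.012 ] along y 0.0221
w7 (135, 283) [0.5218 0.0746 0.012 ] along y 0.0215
w7 (154, 213) [0.612  0.035  0.0625] along y -0.027
w7 (277, 230) [ 0.6073 -0.0517  0.0525] along y -0.1128
w8 (213, 110) [0.6745 0.0952 0.012 ] along y 0.0266
w8 (217, 300) [0.5226 0.0847 0.012 ] along y 0.0315
w8 (274, 243) [0.5994 0.044  0.0625] along y -0.0168
w8 (410, 236) [ 0.6083 -0.0459  0.0525] along y -0.1071
w10 (136, 114) [0.675  0.0921 0.012 ] along y 0.0235
w10 (157, 305) [0.5186 0.0762 0.012 ] along y 0.0234
w10 (338, 247) [ 0.609  -0.0536  0.0625] along y -0.1148
```

```bash
python3 - <<'E'
import cv2
a=cv2.imread('pics/w7.png'); cv2.imwrite('pics/z7w.png',cv2.resize(a[100:300,100:340],None,fx=3,fy=3,interpolation=cv2.INTER_CUBIC))
a=cv2.imread('pics/w10.png'); cv2.imwrite('pics/z10w.png',cv2.resize(a[100:300,330:560],None,fx=3,fy=3,interpolation=cv2.INTER_CUBIC))
E
```

```text
(no output)
```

View pics/z10w.png

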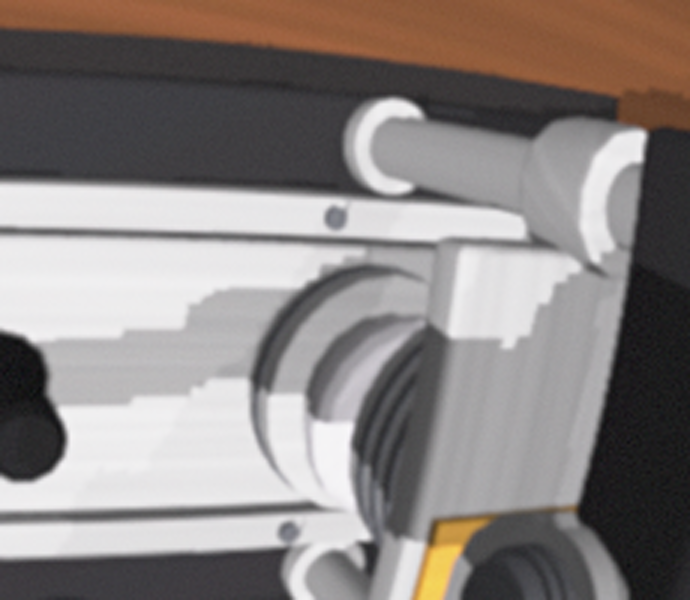

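```bash
python3 - <<'E'
from h import *
print(rel([0.601,-0.02,0.15],-84.2),rel([0.55,-0.06,0.34],-84.2),rel([0.5343,-0.160,0.34],-84.2))
E
```

```text
[array([ -0.4 ,  -2.16, -10.66]), array([-0.22,  0.02,  0.17])] [array([ -5.89,   1.22, -29.67]), array([-0.22,  0.02,  0.17])] [array([ -8.5,  11. , -29.7]), array([-0.22,  0.02,  0.17])]
```

Emit:
step_arm(deltas=[{"grip":0,"dp":[0,-1.5,0],"delta_rot":[0,0,0]},{"grip":0,"dp":[0,-2.6,-3],"delta_rot":[0,0,0]},{"grip":3,"dp":[-1,-2.6,-8],"delta_rot":[0,0,0]},{"grip":6,"dp":[-3,-2,-13],"delta_rot":[0,0,0]},{"grip":7,"dp":[-4.5,-1,-18],"delta_rot":[0,0,0]},{"grip":7,"dp":[-6,0,-23],"delta_rot":[0,0,0]},{"grip":7,"dp":[-6,0.5,-27.5],"delta_rot":[0,0,0]},{"grip":7,"dp":[-6,0.5,-29.7],"delta_rot":[0,0,0]},{"grip":7,"dp":[-6,0.5,-29.7],"delta_rot":[0,0,0]},{"grip":7,"dp":[-6,0.5,-29.7],"delta_rot":[0,0,0]}])

```text
time_s: 23.8
ee_pos: [0.5479, -0.0555, 0.3393]
eef_rot: [0.0, 0.999, 0.051, -0.001]
wrist_force: [-0.5, 0.2, -0.4]
opening: 0.0695
```

```bash
python3 - <<'E'
from h import *
T=tool(); p=camera('wrist'); save(p,'w11'); print(T[:3,3],sense()['opening'],sense()['wrist_force'])
for l in ['slide_knob','axle','press','grip_mid','shell']: print(l,place(p,l,T)[:2])
print(rel([0.5343,-0.160,0.34],-84.2))
E
```

```text
[ 0.5479166  -0.05549372  0.3393425 ] 0.06994526823436575 [ 0.34955938 -0.17564102 -0.63911473]
slide_knob [(0.97, array([ 0.606 , -0.0565,  0.0488]))]
axle [(0.6, array([ 0.6165, -0.1578,  0.1333]))]
press [(0.88, array([ 0.615 , -0.1534, -0.0009])), (0.36, array([0.3405, 0.11  , 0.0037]))]
grip_mid [(0.74, array([ 0.5423, -0.1639,  0.2555])), (0.67, array([ 0.6098, -0.0595,  0.0458]))]
shell [(0.76, array([0.4271, 0.3879, 0.0005])), (0.75, array([0.503 , 0.4376, 0.0058]))]
[array([-2.44, 10.26, -0.02]), array([-0.01,  0.05,  0.01])]
```

View pics/w11.png

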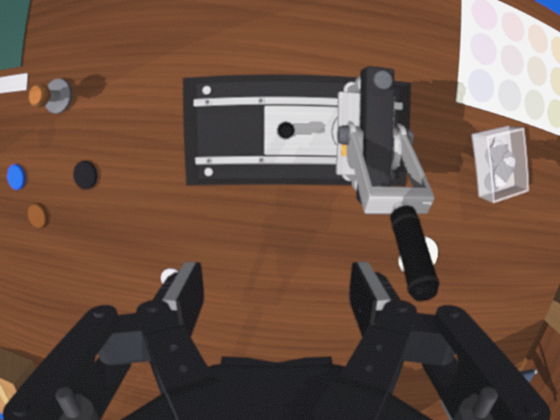

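```bash
python3 - <<'E'
from h import *
d=np.load('w7.npz'); p=dict(T_tool_cam=d['C'],fov_y=float(d['fov']),cx=float(d['cx']),cy=float(d['cy'])); T=tool()
print(ray(p,T,403,214,.229),ray(p,T,413,250,.261),ray(p,T,424,288,.295))
for ax in ([.6176,-.1502],[.617,-.156]):
    for r in (.112,.15,.19):
        X=np.array([ax[0]-r*.540*.995,ax[1]-r*.540*.101,.135+r*.8415]); print(X.round(4),proj(p,T,X))
E
```

```text
[ 0.558  -0.1627  0.229 ] [ 0.5381 -0.1637  0.261 ] [ 0.5228 -0.1628  0.295 ]
[ 0.5574 -0.1563  0.2292] [[396.22744598 214.03115705]]
[ 0.537  -0.1584  0.2612] [[406.84160794 251.00042389]]
[ 0.5155 -0.1606  0.2949] [[418.44467865 296.66851638]]
[ 0.5568 -0.1621  0.2292] [[402.16245461 215.36079723]]
[ 0.5364 -0.1642  0.2612] [[413.12590808 252.16902746]]
[ 0.5149 -0.1664  0.2949] [[425.06512131 297.49828821]]
```

```bash
cat > ov.py <<'E'
from h import *
a=np.linspace(0,2*np.pi,100)
yd=np.array([-.101,.995]); xd=np.array([.995,.101])
for n in ['scene','side']:
    q=camera(n); M=np.array(q['camera_from_world']); f=210/np.tan(np.radians(q['fov_y'])/2)
    def P(X):
        c=np.atleast_2d(X)@M[:3,:3].T+M[:3,3]; return np.c_[q['cx']+f*c[:,0]/c[:,2],q['cy']+f*c[:,1]/c[:,2]]
    u,v=P([.617,-.14,.06])[0].astype(int); x0,y0=u-50,v-50
    im=cv2.cvtColor(q['pixels'],cv2.COLOR_RGB2BGR)[y0:y0+100,x0:x0+100]
    A=cv2.resize(im,None,fx=4,fy=4,interpolation=cv2.INTER_CUBIC)
    outs=[A]
    for ax in ([.6175,-.1503],[.617,-.1555]):
        B=A.copy(); ax=np.array(ax)
        def circ(c,r,z,col):
            X=np.c_[c[0]+r*np.cos(a),c[1]+r*np.sin(a),0*a+z]; cv2.polylines(B,[((P(X)-[x0,y0]+.5)*4).astype(np.int32)],True,col,1)
        circ(ax,.03,.0665,(0,0,255)); circ(np.array([.6175,-.1503]),.031,.0365,(255,0,0)); circ(np.array([.608,-.0556]),.009,.0605,(255,0,0))
        for s in (-1,1): circ(ax+s*.06*xd,.008,.03,(0,255,0)); circ(ax+s*.06*xd,.008,.10,(0,255,0))
        c=[ax+sx*.0725*xd+sy*yd for sx,sy in ((-1,-.075),(1,-.075),(1,.225),(-1,.225))]
        cv2.polylines(B,[((P(np.c_[np.array(c),[.012]*4])-[x0,y0]+.5)*4).astype(np.int32)],True,(0,255,255),1)
        outs.append(B)
    cv2.imwrite(f'pics/ov{n}.png',cv2.resize(np.hstack(outs[1:]),(800,400)))
    cv2.imwrite(f'pics/full_{n}.png',cv2.cvtColor(q['pixels'],cv2.COLOR_RGB2BGR))
E
python3 ov.py
```

```text
(no output)
```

View pics/ovscene.png

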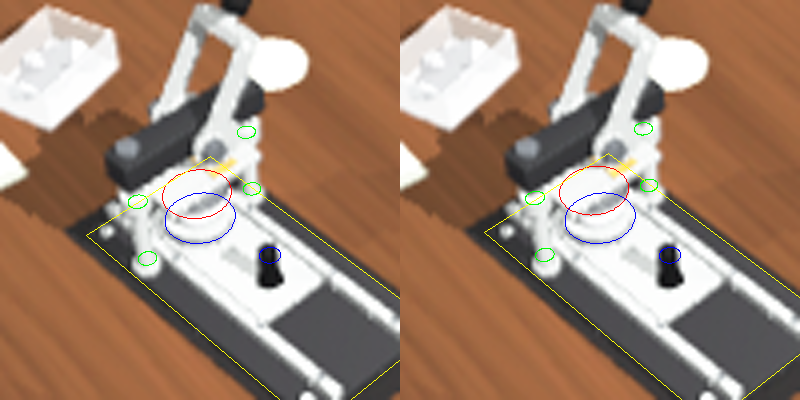

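View pics/ovside.png

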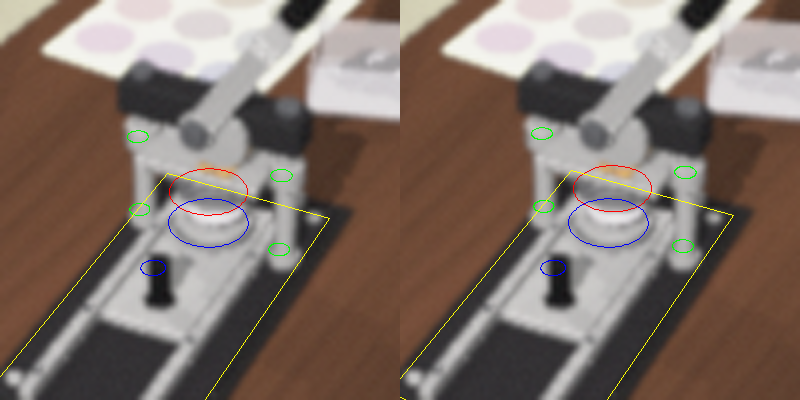

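```bash
python3 - <<'E'
import cv2
a=cv2.imread('pics/w11.png'); cv2.imwrite('pics/z11w.png',cv2.resize(a[65:215,175:435],None,fx=3,fy=3,interpolation=cv2.INTER_CUBIC))
E
```

```text
(no output)
```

View pics/z11w.png

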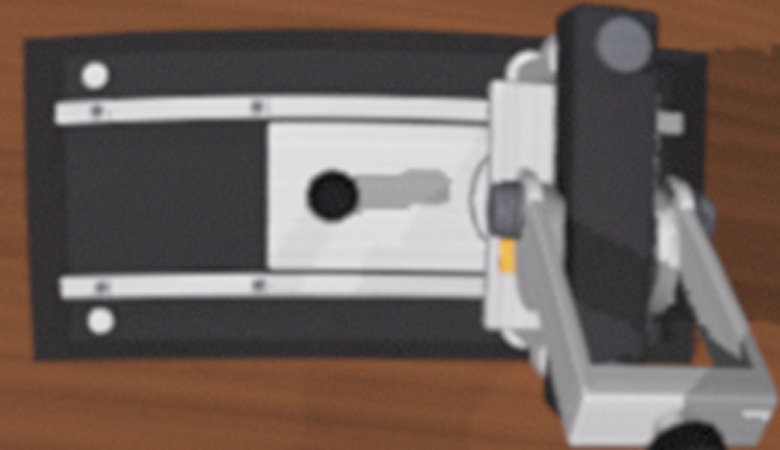

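```bash
python3 - <<'E'
from h import *
from scipy.optimize import least_squares
d=np.load('w7.npz'); p=dict(T_tool_cam=d['C'],fov_y=float(d['fov']),cx=float(d['cx']),cy=float(d['cy']))
f=210/np.tan(np.radians(p['fov_y'])/2)
W=np.array([[.0725,.225,.012],[-.0725,.225,.012],[.0725,-.075,.012],[-.0725,-.075,.012],[.06,0,.158]])
uv=np.array([[24,41],[35,359],[706,54],[692,358],[624,44]])/3.-1/3+[175,65]
T=tool(); C=T@p['T_tool_cam']
def pr(P,X):
    Rm=R.from_rotvec(P[:3]).as_matrix(); c=X@Rm.T+P[3:]; n=np.linalg.norm(c[:,:2],axis=1); return np.c_[p['cx'],p['cy']]+c[:,:2]/n[:,None]*(np.arctan2(n,c[:,2])*f)[:,None]
# init: press pose world
G=np.eye(4);G[:3,:3]=R.from_euler('z',5.8,degrees=True).as_matrix();G[:3,3]=[.617,-.153,0]
I=np.linalg.inv(C)@G; P0=np.r_[R.from_matrix(I[:3,:3]).as_rotvec(),I[:3,3]]
kn=np.array([[332,195]])/3.-1/3+[175,65]
for use in ([0,1,2,3,4],[0,1,2,3]):
    s=least_squares(lambda P:(pr(P,W[use])-uv[use]).ravel(),P0); print('res',np.round(s.fun.reshape(-1,2),2).tolist())
    ks=least_squares(lambda k:(pr(s.x,np.array([[k[0],k[1],.05]]))-kn).ravel(),[0,.095]); print('knob in press',ks.x,'-> carriage',.215-ks.x[1])
    J=np.eye(4);J[:3,:3]=R.from_rotvec(s.x[:3]).as_matrix();J[:3,3]=s.x[3:];print((C@J).round(4))
    for q in ([0,0,.135],[-.0817,0,.261],[-.0817-.0216,0,.295]): print(q,pr(s.x,np.array([q])))
# constrained: camera extrinsics trusted in rotation, press upright
E
```

```text
res [[-0.56, 0.84], [1.63, -0.78], [0.12, -2.27], [-1.97, 2.58], [0.65, -0.35]]
knob in press [0.00374716 0.08702053] -> carriage 0.12797947378887353
[[ 0.9923 -0.1044 -0.0666  0.6201]
 [ 0.1085  0.9923  0.0603 -0.1489]
 [ 0.0598 -0.067   0.996   0.0518]
 [ 0.      0.      0.      1.    ]]
[0, 0, 0.135] [[374.76285675 144.37526793]]
[-0.0817, 0, 0.261] [[403.32304223 297.23281714]]
[-0.1033, 0, 0.295] [[409.96398339 355.99395901]]
res [[0.37, -0.96], [0.79, 0.94], [-0.31, -1.53], [-0.89, 1.49]]
knob in press [0.00126425 0.09378209] -> carriage 0.12121790948415176
[[ 0.9946 -0.1034 -0.0121  0.6205]
 [ 0.1033  0.9946 -0.0068 -0.1521]
 [ 0.0127  0.0055  0.9999  0.0482]
 [ 0.      0.      0.      1.    ]]
[0, 0, 0.135] [[386.94351974 137.95032226]]
[-0.0817, 0, 0.261] [[436.01884598 279.89123418]]
[-0.1033, 0, 0.295] [[450.56936282 336.3823334 ]]
```

```bash
python3 - <<'E'
from h import *
from scipy.optimize import least_squares
d=np.load('w7.npz'); p=dict(T_tool_cam=d['C'],fov_y=float(d['fov']),cx=float(d['cx']),cy=float(d['cy']))
uv=np.array([[24,41],[35,359],[706,54],[692,358],[624,44],[332,195],[95,75],[101,321],[660,122]])/3.-1/3+[175,65]
T=tool(); zs=[.012]*4+[.158,.05,.016,.016,.016]
X=np.array([ray(p,T,*u,z) for u,z in zip(uv,zs)]); print(X)
th=np.radians(5.75); x=np.array([np.cos(th),np.sin(th)]); y=np.array([-np.sin(th),np.cos(th)])
print(np.c_[X[:,:2]@x,X[:,:2]@y].round(4))
print('knob true',np.array([.608,-.0556])@np.c_[x,y],'die orig',np.array([.6072,-.0507])@np.c_[x,y])
E
```

```text
[[ 0.6734  0.0947  0.012 ]
 [ 0.5151  0.0782  0.012 ]
 [ 0.707  -0.24    0.012 ]
 [ 0.5512 -0.2561  0.012 ]
 [ 0.6781 -0.1497  0.158 ]
 [ 0.6101 -0.0606  0.05  ]
 [ 0.6575  0.0565  0.016 ]
 [ 0.538   0.0443  0.016 ]
 [ 0.6672 -0.2178  0.016 ]]
[[ 0.6795  0.0268]
 [ 0.5203  0.0262]
 [ 0.6794 -0.3096]
 [ 0.5228 -0.31  ]
 [ 0.6597 -0.2169]
 [ 0.601  -0.1214]
 [ 0.6599 -0.0097]
 [ 0.5397 -0.0098]
 [ 0.642  -0.2835]]
knob true [ 0.5993704  -0.11623459] die orig [ 0.59906535 -0.11127909]
```

Taken relative to the gripped knob, the base centre and crossbar nut put the ram axis 95–97 mm from it, and the stop was rigid twice. So the carriage is home. Next, over the lever.

Emit:
step_arm(deltas=[{"grip":7,"dp":[-0.6,3,0],"delta_rot":[0,0,0]},{"grip":7,"dp":[-1.2,6,0],"delta_rot":[0,0,0]},{"grip":7,"dp":[-2,9,0],"delta_rot":[0,0,0]},{"grip":7,"dp":[-2.4,10.2,0],"delta_rot":[0,0,0]},{"grip":7,"dp":[-2.4,10.2,0],"delta_rot":[0,0,0]},{"grip":7,"dp":[-2.4,10.2,0],"delta_rot":[0,0,0]}])

```text
time_s: 24.95
ee_pos: [0.535, -0.158, 0.3403]
eef_rot: [-0.0, 0.999, 0.051, 0.0]
wrist_force: [0.9, -0.1, -0.2]
opening: 0.0701
```

```bash
python3 - <<'E'
from h import *
T=tool(); p=camera('wrist'); save(p,'w12'); print(T[:3,3],sense()['opening'],sense()['wrist_force'])
print(place(p,'grip_mid',T)[:2])
print(rel([0.5343,-0.160,0.2467],-84.2))
E
```

```text
[ 0.53502485 -0.1580343   0.34031157] 0.06989315369822788 [0.64714967 0.02003017 0.11696066]
[(0.67, array([ 0.54  , -0.1678,  0.2563]))]
[array([-0.09,  0.18,  9.36]), array([-0.02, -0.  ,  0.09])]
```

View pics/w12.png

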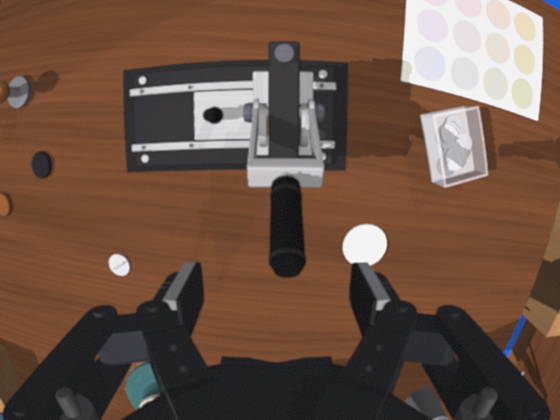

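Emit:
step_arm(deltas=[{"grip":7,"dp":[-0.1,0.35,2],"delta_rot":[0,0,0]},{"grip":7,"dp":[-0.1,0.35,5],"delta_rot":[0,0,0]},{"grip":7,"dp":[-0.1,0.35,8],"delta_rot":[0,0,0]},{"grip":7,"dp":[-0.1,0.35,9.3],"delta_rot":[0,0,0]},{"grip":7,"dp":[-0.1,0.35,9.3],"delta_rot":[0,0,0]}])

```text
time_s: 25.68
ee_pos: [0.5341, -0.1625, 0.2471]
eef_rot: [-0.0, 0.999, 0.051, -0.0]
wrist_force: [-0.4, -0.2, -0.2]
opening: 0.0704
```

```bash
python3 - <<'E'
from h import *
T=tool(); p=camera('wrist'); save(p,'w13'); print(T[:3,3],sense()['opening'],sense()['wrist_force'])
E
```

```text
[ 0.53408375 -0.16253216  0.24711989] 0.0701771959616001 [-0.2112415   0.09948334 -0.07550785]
```

View pics/w13.png

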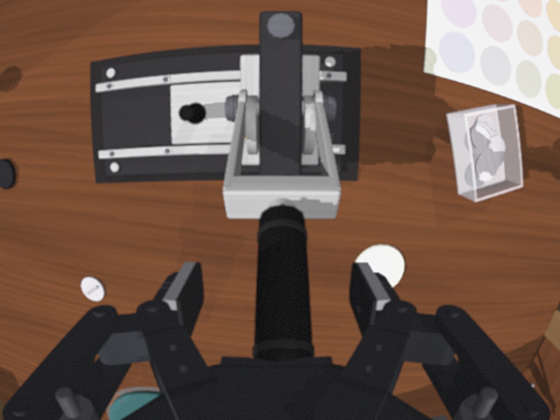

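Emit:
step_arm(deltas=[{"grip":4,"dp":[0,0.15,0],"delta_rot":[0,0,0]},{"grip":1.8,"dp":[0,0.15,0],"delta_rot":[0,0,0]},{"grip":1.8,"dp":[0,0.15,0],"delta_rot":[0,0,0]},{"grip":1.8,"dp":[0,0.15,0],"delta_rot":[0,0,0]},{"grip":1.8,"dp":[0,0.15,0],"delta_rot":[0,0,0]}], force=25)

```text
time_s: 26.35
ee_pos: [0.5345, -0.1653, 0.248]
eef_rot: [0.001, 0.999, 0.05, 0.001]
wrist_force: [-0.8, -4.8, 6.5]
opening: 0.0234
```

```bash
python3 - <<'E'
from h import *
d=np.load('w7.npz'); p=dict(T_tool_cam=d['C'],fov_y=float(d['fov']),cx=float(d['cx']),cy=float(d['cy']))
th=np.radians(5.75); x=np.array([np.cos(th),np.sin(th)]); y=np.array([-np.sin(th),np.cos(th)])
def W(px,py,pz,c): 
    v=px*x+(c)*y; return None
T=tool(); print('now',T.round(4).tolist())
a=np.radians(-84.2); 
def mk(pos,yang):
    a=np.radians(yang); Y=np.array([np.cos(a),np.sin(a),0]);Z=np.array([0,0,-1.]);T=np.eye(4);T[:3,:3]=np.c_[np.cross(Y,Z),Y,Z];T[:3,3]=pos;return T
T13=mk([0.53408,-0.16253,0.24712],-84.2); T12=mk([0.53502,-0.15803,0.34031],-84.2)
xr=(np.array([.617,-.153])@x)
for n,T,kt,nut in (('w13',T13,(185,113),(281,25)),('w12',T12,(213,115),(284,52))):
    print(n,'knob tip ray',[float(ray(p,T,*kt,.0625)[:2]@v) for v in (x,y)],'nut',[float(ray(p,T,*nut,.158)[:2]@v) for v in (x,y)])
    for c in (-.2182,-.2117):
        for nm,X in (('grip150',(-.0817,.261)),('nut',(.06,.158)),('knobtip@true',None)):
            v=(.5994*x-.1162*y) if X is None else (xr+X[0])*x+c*y
            z=.0625 if X is None else X[1]
            print('  ',c,nm,proj(p,T,np.r_[v,z]).round(1))
for n in ('w12','w13'):
    im=cv2.imread(f'pics/{n}.png'); cv2.imwrite(f'pics/z{n}.png',cv2.resize(im[10:230,90:370],None,fx=2.7,fy=2.7,interpolation=cv2.INTER_CUBIC))
E
```

```text
now [[0.995, 0.1003, 0.0011, 0.5345], [0.1003, -0.995, -0.0011, -0.1653], [0.001, 0.0012, -1.0, 0.248], [0.0, 0.0, 0.0, 1.0]]
w13 knob tip ray [0.5987893121135728, -0.12200540848074837] nut [0.6587938365264027, -0.21779912983027166]
   -0.2182 grip150 [[284.2 287.6]]
   -0.2182 nut [[281.6  25.3]]
   -0.2182 knobtip@true [[179.5 112.7]]
   -0.2117 grip150 [[269.8 287.6]]
   -0.2117 nut [[272.3  25.3]]
   -0.2117 knobtip@true [[179.5 112.7]]
w12 knob tip ray [0.598406523850086, -0.12880125082333818] nut [0.6594108552496755, -0.2176602489635887]
   -0.2182 grip150 [[287.3 224.7]]
   -0.2182 nut [[284.5  52.8]]
   -0.2182 knobtip@true [[203.5 114.6]]
   -0.2117 grip150 [[278.3 224.7]]
   -0.2117 nut [[277.9  52.8]]
   -0.2117 knobtip@true [[203.5 114.6]]
```

View pics/zw13.png

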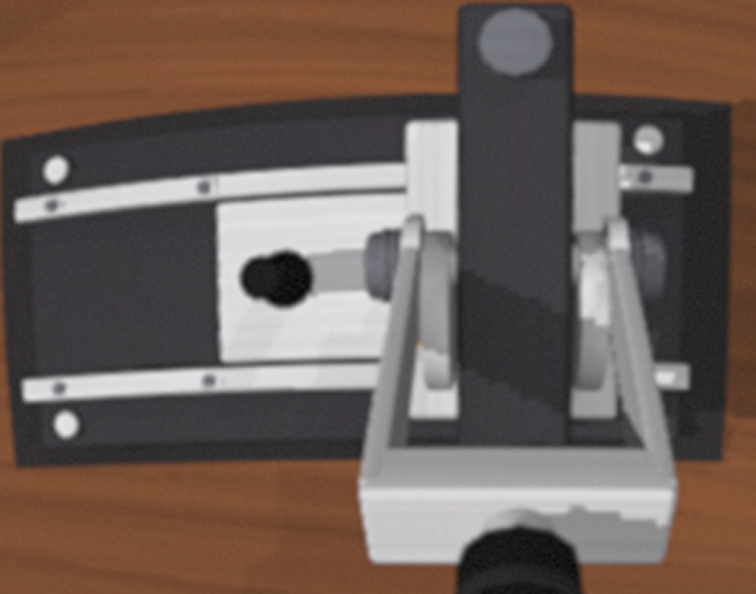

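View pics/zw12.png

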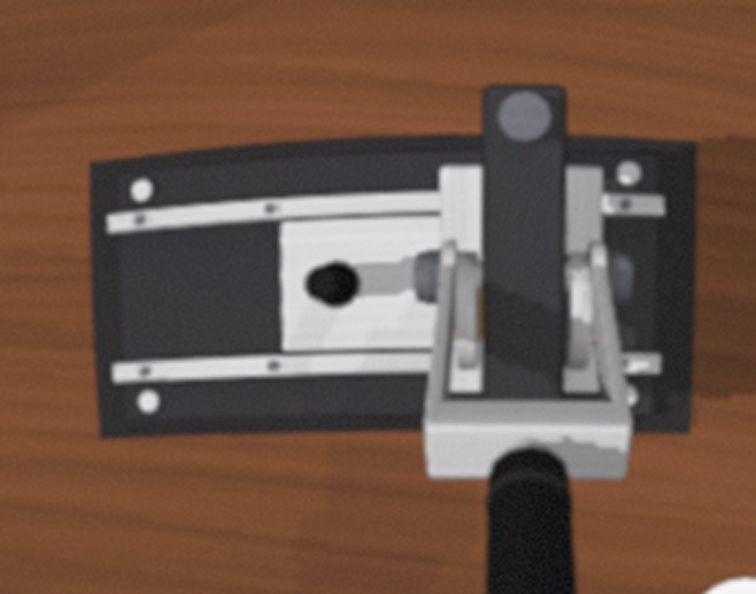

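The gripped lever fixes the ram plane, and in w13 the knob sits about 95 mm from it. So the first push was blocked by the gripper knuckles, and the second push took the carriage home. Now pulling the lever down along its arc.

Emit:
step_arm(deltas=[{"grip":1.8,"dp":[-0.8,0,0.55],"delta_rot":[0,0,0]},{"grip":1.8,"dp":[-1.6,0,1.2],"delta_rot":[0,0,0]},{"grip":1.8,"dp":[-2.5,0,2.0],"delta_rot":[0,0,0]},{"grip":1.8,"dp":[-3.2,0,2.7],"delta_rot":[0,0,0]},{"grip":1.8,"dp":[-3.9,0,3.6],"delta_rot":[0,0,0]},{"grip":1.8,"dp":[-4.5,0,4.4],"delta_rot":[0,0,0]},{"grip":1.8,"dp":[-5.0,0,5.3],"delta_rot":[0,0,0]},{"grip":1.8,"dp":[-5.5,0,6.1],"delta_rot":[0,0,0]},{"grip":1.8,"dp":[-5.5,0,6.1],"delta_rot":[0,0,0]}], force=30)

```text
time_s: 27.48
ee_pos: [0.48, -0.1707, 0.1867]
eef_rot: [0.001, 0.999, 0.05, 0.001]
wrist_force: [1.0, -4.7, 6.8]
opening: 0.0232
```

```bash
python3 - <<'E'
from h import *
T=tool(); p=camera('wrist'); save(p,'w14'); print(T.round(4).tolist(),sense()['opening'],sense()['wrist_force'])
E
```

```text
[[0.9949, 0.1006, 0.0018, 0.48], [0.1006, -0.9949, -0.001, -0.1707], [0.0017, 0.0011, -1.0, 0.1867], [0.0, 0.0, 0.0, 1.0]] 0.02303474702251335 [ 0.88425893 -4.96927552  6.916613  ]
```

View pics/w14.png

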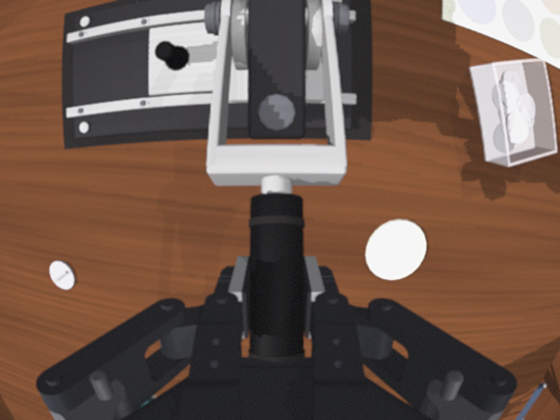

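Emit:
step_arm(deltas=[{"grip":1.8,"dp":[-0.4,0,0.9],"delta_rot":[0,0,0]},{"grip":1.8,"dp":[-0.8,0,1.8],"delta_rot":[0,0,0]},{"grip":1.8,"dp":[-1.1,0,2.6],"delta_rot":[0,0,0]},{"grip":1.8,"dp":[-1.3,0,3.4],"delta_rot":[0,0,0]},{"grip":1.8,"dp":[-1.5,0,4.3],"delta_rot":[0,0,0]},{"grip":1.8,"dp":[-1.6,0,5.1],"delta_rot":[0,0,0]},{"grip":1.8,"dp":[-1.7,0,6.0],"delta_rot":[0,0,0]},{"grip":1.8,"dp":[-1.7,0,6.0],"delta_rot":[0,0,0]}])

```text
time_s: 28.52
ee_pos: [0.4632, -0.1724, 0.1265]
eef_rot: [0.0, 0.999, 0.05, 0.001]
wrist_force: [-0.4, -6.2, 7.6]
opening: 0.0232
```

Emit:
step_arm(deltas=[{"grip":1.8,"dp":[0,0,0.5],"delta_rot":[0,0,0]},{"grip":1.8,"dp":[0,0,1.0],"delta_rot":[0,0,0]},{"grip":1.8,"dp":[0,0,1.05],"delta_rot":[0,0,0]},{"grip":1.8,"dp":[0,0,1.05],"delta_rot":[0,0,0]},{"grip":1.8,"dp":[0,0,1.05],"delta_rot":[0,0,0]}])

```text
time_s: 29.15
ee_pos: [0.4629, -0.1724, 0.1164]
eef_rot: [0.0, 0.999, 0.05, 0.0]
wrist_force: [-2.8, -4.8, 7.3]
opening: 0.0232
```

```bash
python3 - <<'E'
from h import *
T=tool(); p=camera('wrist'); save(p,'w15'); s=sense(); print(T.round(4).tolist(),s['opening'],s['wrist_force'],s['wrist_torque'])
print(place(p,'grip_mid',T),place(p,'axle',T),place(p,'slide_knob',T))
for n in ['scene','side']:
    q=camera(n); M=np.array(q['camera_from_world']); f=210/np.tan(np.radians(q['fov_y'])/2); c=M[:3,:3]@[.58,-.15,.08]+M[:3,3]; u=int(q['cx']+f*c[0]/c[2]);v=int(q['cy']+f*c[1]/c[2])
    cv2.imwrite(f'pics/z15{n}.png',cv2.resize(cv2.cvtColor(q['pixels'],cv2.COLOR_RGB2BGR)[v-55:v+55,u-65:u+65],None,fx=5,fy=5,interpolation=cv2.INTER_CUBIC))
    print(place(q,'grip_mid'),place(q,'axle'),place(q,'slide_knob'))
E
```

```text
[[0.9949, 0.1004, 0.0008, 0.4629], [0.1004, -0.9949, -0.0008, -0.1724], [0.0007, 0.0009, -1.0, 0.1164], [0.0, 0.0, 0.0, 1.0]] 0.022948270445211236 [-3.06561262 -4.78820637  8.57902567] [-1.06591912  0.2844495  -0.02538827]
[(0.59, array([ 0.4738, -0.1714,  0.1316]))] [] [(0.58, array([ 0.6069, -0.0606,  0.0476])), (0.27, array([ 6.179e-01, -1.547e-01, -6.000e-04]))]
[(0.57, array([ 0.4636, -0.1688,  0.1404]))] [(0.81, array([ 0.6169, -0.154 ,  0.1385]))] [(0.68, array([ 0.6087, -0.0586,  0.0551]))]
[(0.8, array([ 0.4677, -0.1755,  0.1406])), (0.46, array([ 0.6186, -0.1561,  0.1369]))] [(0.7, array([ 0.6146, -0.1589,  0.136 ]))] [(0.92, array([ 0.6056, -0.0633,  0.0509]))]
```

View pics/w15.png

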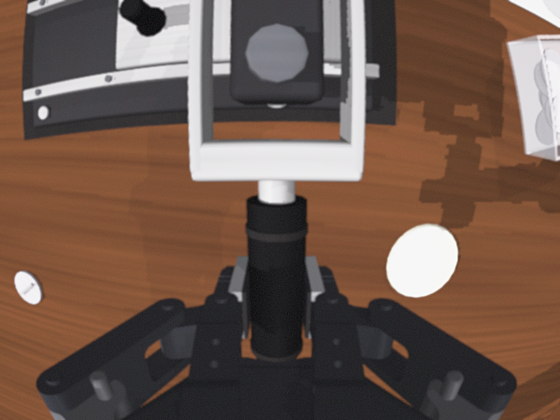

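View pics/z15scene.png

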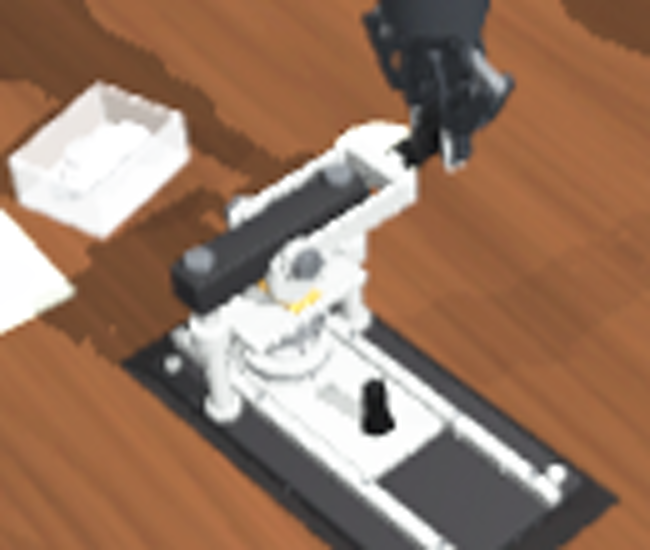

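View pics/z15side.png

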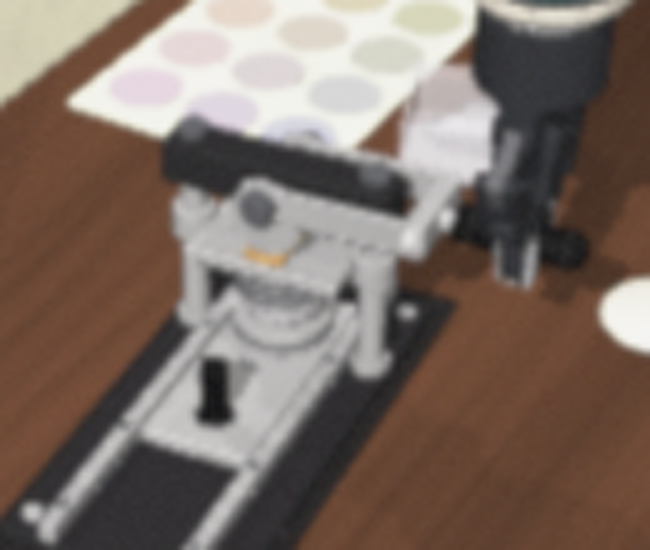

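Emit:
step_arm(deltas=[{"grip":1.8,"dp":[0,0,0],"delta_rot":[0,0,0]},{"grip":1.8,"dp":[0,0,0],"delta_rot":[0,0,0]},{"grip":1.8,"dp":[0,0,0],"delta_rot":[0,0,0]},{"grip":1.8,"dp":[0,0,0],"delta_rot":[0,0,0]}])

```text
time_s: 30.25
ee_pos: [0.4628, -0.1725, 0.1164]
eef_rot: [0.0, 0.999, 0.05, 0.0]
wrist_force: [-2.5, -4.6, 7.7]
opening: 0.0232
```

```bash
python3 - <<'E'
from h import *
s=sense(); print(s['time_s'],s['ee_pos'],abs(s['qvel']).max(),s['wrist_force'],s['opening']); print(finish_job())
E
```

```text
30.25 [ 0.4628492  -0.17246707  0.11636229] 0.002681178455832115 [-2.46004193 -4.56631559  7.74562133] 0.023156249584091605
the job is handed in; nothing more can be done
None
```

I ran the whole sequence and handed the job in at 30.25 s, with the gripper holding the lever level. No verdict was reported.

**What I did**
- **Shell:** I set the metal shell on the lower die and let go. I then tapped it with shut fingers. Contact came at 52.5 mm, the height of a fully seated shell.
- **Carriage:** The first push, gripping the knob, stopped about 7 mm short. The gripper's knuckles had most likely met the crosshead, at 29 N. I let go and pushed from behind the knob until it stopped rigidly at 20 N.
- **Lever:** I gripped the lever and pulled it along its arc to level.

**Last checks**
- **Lever:** The grip centre is at 135 mm, the same as the axle height. The arm is at rest, the grip is closed on 23 mm, and the lever pushes up with about 7.7 N, which fits the return spring.
- **Carriage:** The knob is about 95 mm from the ram plane, which is home. The camera estimates of the knob's position scatter by several millimetres, so the rigid stop is the stronger evidence.
- **Not measured:** I could not measure the pad's force on the shell, and with the ram down I did not see the shell closely. I did not re-measure the other things on the table, but none was touched.

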